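# Load the cookie-cutter steriliser, lock it and start it

## Robot

A 6-joint arm with a two-finger parallel gripper is mounted at the origin on the work surface. World frame = base frame: x ahead of the robot, y to its left, z up, the work surface at z = 0. Lengths are in m, angles in rad, forces in N, time in s.
With the tool pointing down it reaches from about 0.325 to 0.925 m from the base axis. Payload 3.1 kg.
Tool frame: the origin (TCP) lies where the fingers leave the gripper's body, on its centre line; the fingertips stand 73 mm ahead of it and the grasp point (between the pads) lies pinch_z ahead of it (pinch_z is the distance from the TCP to the grasp point, in m); z points along the fingers, y is the line along which they close (so a half turn about z gives the same grasp; the last joint's range is limited). The gripper opens to 85 mm and grips with 20 to 120 N. Pads are 22 mm wide; open, the fingers measure 114 mm over their backs; the gripper's body (76 mm by 85 mm) begins 54 mm behind the grasp point. The pads swing forward as they close: fully open they stand 13 mm farther back than shut.
Start: joints at [-0.112, 0.217, 1.613, -0, 1.311, -0.112], TCP at [0.625, 0, 0.304] pointing down, gripper open.
Joint ranges: [-2.75, 2.75], [-0.78, 2.1], [0.31, 2.55], [-1.13, 4.27], [0.13, 2.63], [-2.58, 2.58]. Speed limits (rad/s): [2.79, 2.79, 3.14, 3.14, 3.14, 3.14].

## Interface

Orientations are given as [roll, pitch, yaw] about the fixed x, y, z axes, in that order (R = Rz(yaw) Ry(pitch) Rx(roll)).
In Python, from bench import observe, camera, camera_info, close_job, pinch_z gives the robot as it stands. The module is installed in compiled form; this text tells all that it offers.
- The arm moves only by the tool jog_arm, never from a script. Its argument "targets" is a list of rows, each a list of 5 numbers: the opening, from -1 (shut) to 1 (fully open), then the shift along the tool's x, y, z each as a share of 0.03 m, from -1 to 1, then the turn about the tool's z as a share of 0.1 rad, from -1 to 1. A call has exactly 8 rows; each row shifts and turns the commanded pose from where the row before left it, along the tool's axes as they then stand; what a row does not reach is not made up. A row lasts 1/12 s, in which the tool goes at most 41.7 mm and 7.16 degrees, less where a joint would pass 70% of its speed; a pose out of reach is approached as far as the arm can. A call with a number of a shift or a turn outside -1 to 1 is refused whole. A call with a gripper value outside its range is refused whole. The fingers move at their own pace and stop on an object; "newtons" is the grip in N (left out, the last holds). Time passes only in rows, so rows that do not move let the fingers close, or fill a call up. It gives the time, the measured TCP pose, the force, the opening and the grip force at its end, in the units of the state.
- observe(): the state, without advancing time (a new reading comes with each control period).
- camera(name): name is "scene" or "side" or "wrist"; returns (picture, depth): 384x512x3 uint8, red, green, blue; 384x512 float32, m along the optical axis (not along the pixel's ray), 0 where there is no reading.
- camera_info(name): a dict with "fovy" (degrees; the focal length in pixels is half the picture's height over the tangent of half this angle, whatever the lens; pixels are square), "cx", "cy" (the principal point, pixels), "D" ([k1, k2, p1, p2, k3] as OpenCV has them; the pictures are not rectified), "pose" (4x4, takes a point from camera to world coordinates); the wrist camera has in their place "hand_eye" (4x4, takes a point from camera to tool coordinates, whose origin is the TCP and whose axes are the flange's). Camera axes: x right, y down, z forward; pixel columns grow to the right and rows downward; lengths in m; the calibration is good to about 2 mm. A picture is of the moment at which its call begins: read the wrist's pose just before it. camera_info takes no time and is no camera call.
- close_job(): hands the job in; it is judged then, once.
The state is a dict: "time": time; "joint_pos": joint angles; "qvel": joint speeds; "effort": joint torques, N m; "position": TCP position; "orientation": TCP orientation; "force": force on the tool from outside, world axes, zero at the start; "moment": the same for the moment, N m; "opening": finger opening in m; "finger_force": force on a finger pad.
Only numpy, scipy, OpenCV 4.12 (cv2) and the standard library are available. Lean on these libraries where they do the work, as an engineer would, in place of code of your own. Each camera call takes 0.05 s, during which the arm holds its last target. There are 200 camera calls.

## Task

Baking is over: pull the steriliser's drawer right out, put every cookie cutter that is in the grey bin into the drawer, each lying flat, right way up, in a compartment of its own, then push the drawer fully home and swing the red latch all the way across its front to lock it. Only when it is locked, press the green start button fully down and let it come back up. Leave the jar, the mug and the spatula where they are.

Things in the scene. Friction and masses are not known exactly. Their poses are not given: they have to be found in the camera images.
- machine: fixed bench steriliser. Origin on the table under the middle of the hood's front edge; its x points away from the robot into the hood, y to the left, z up. White hood with an amber window, x 0 to 200, y -100 to 100, top at z 100 mm; the drawer slides out of it to -x. A dark base plate (8 mm high) reaches from x -200 to 200
- drawer (a joint): how far the drawer is out, m: 0 fully home, 0.185 right out
- drawer_floor (a point): centre of the top of the drawer's floor (14 mm above the table), moves with the drawer, axes as the machine's. The drawer is 172 x 172 mm with 4 compartments, each 80 x 80 mm, centred at x +-42, y +-42 mm from this point; side walls 24 mm and dividers 20 mm above the floor, 4 mm thick. Front panel 10 mm thick, 180 wide, its outer face at x -96 mm, 41 mm above the floor
- drawer_grip (a point): on the drawer's blue upright grip, a plate on the front panel: 12 mm thick (x), 40 wide (y), top 129 mm above the table; this point lies in its middle plane 115 mm above the table, at machine y -55 mm
- latch (a joint): angle of the red latch, rad, about a vertical pivot left of the drawer: 0 points outwards (halfway between machine -x and +y), grows anticlockwise seen from above, 0.785 points to machine -x, 2.356 (its stop) points to machine -y across the closed drawer's front and bars it. It stays where it is left
- latch_pivot (a point): on the latch's vertical axis, 90 mm above the table, at machine x -32, y 115 mm
- latch_knob (a point): on the axis of the latch's black upright round knob, diameter 22 mm, from 58 to 105 mm above the table; this point 90 mm above the table, 75 mm from the pivot. The red arm below it spans 35 to 47 mm above the table
- start (a joint): travel of the green start button, m: 0 up, 0.006 fully down; springy, about 5 N
- start_top (a point): centre of the top of the green button, diameter 30 mm, on top of the hood near its front edge; pressed straight down
- bin: fixed grey open bin, 210 x 210 mm, 28 mm high, origin centre of underside, floor top 4 mm above the table, 4 compartments of 99 x 99 mm centred at x +-51.5, y +-51.5 mm; dividers not above 28 mm
- cutter_round: loose cookie cutter, hard plastic, round, diameter 66 mm, closed on top, 25 mm high, with a white upright grip bar on top (46 long along the cutter's x, 14 wide along y, from 24 to 51 mm above the underside), upright in the bin. Orange. Origin: centre of the underside, z up. About 80 g. May be absent
- cutter_star: loose cookie cutter, hard plastic, eight-pointed star, 68 mm over the points, closed on top, 25 mm high, with a white upright grip bar on top (46 long along the cutter's x, 14 wide along y, from 24 to 51 mm above the underside), upright in the bin. Yellow. Origin: centre of the underside, z up. About 80 g. May be absent
- cutter_square: loose cookie cutter, hard plastic, square, 56 x 56 mm, closed on top, 25 mm high, with a white upright grip bar on top (46 long along the cutter's x, 14 wide along y, from 24 to 51 mm above the underside), upright in the bin. Green. Origin: centre of the underside, z up. About 80 g. May be absent
- cutter_heart: loose cookie cutter, hard plastic, heart, about 60 x 65 mm, its tip towards the cutter's +x, closed on top, 25 mm high, with a white upright grip bar on top (46 long along the cutter's x, 14 wide along y, from 24 to 51 mm above the underside), upright in the bin. Red. Origin: centre of the underside, z up. About 80 g. May be absent
- jar: bystander: closed glass jar with red cap, diameter 72, height 130 mm, origin centre of underside
- mug: bystander: blue mug, diameter 80, height 90 mm, origin centre of underside
- spatula: bystander: spatula lying on the table
Mind the look-alikes: they are no part of the job. Leave any black or purple look-alike of the cutter_round alone.

How it is judged:
By the outcome, as a careful person would: the job done as asked, in the order asked, and still so for the second after the job is handed in, with the robot touching nothing.
Of cutter_round, cutter_star, cutter_square, cutter_heart only 2 to 4 are there at a start; the rules pass over those that are not, and their reading is None.
At some moment in a run one of cutter_round, cutter_star, cutter_square, cutter_heart may be knocked a few centimetres aside while the robot is not near it.
Once in a run the grip may slacken for a moment while it holds something.
It also fails if it takes over 210 s, if anything falls off the work surface, if the arm or the gripper's body presses on something with over 40 N, if the wrist force passes 120 N, or if a joint passes its speed limit or range.

## Working session

There is one attempt and no reset: what is moved stays moved. The work goes in short steps, Python scripts to look and compute and a tool call to move; the robot and the scene stay as the last step left them, time stands still between calls to the robot, and variables do not carry over. Pictures are saved under pics/ and viewed, at most 14 in all, crops included, and the job is handed in when it is done.

Besides the shell and the picture viewer there is one more tool, called after ">>>" by a JSON object that holds its "fn" and its "kwargs", one argument or row to a line. jog_arm: Moves the arm, as the interface text tells. Its arguments: {"type":"object","properties":{"targets":{"type":"array"},"newtons":{"type":"number"}},"required":["targets"]}

```bash
mkdir -p pics
cat > h.py <<'E'
import numpy as np, cv2
from bench import observe, camera, camera_info, close_job, pinch_z
from scipy.spatial.transform import Rotation as Rn
def pose_tcp(s=None):
    s=s or observe(); T=np.eye(4); o=np.array(s["orientation"])
    T[:3,:3]=Rn.from_euler('xyz',o).as_matrix(); T[:3,3]=s["position"]; return T
def grab(name):
    s=observe(); im,d=camera(name); ci=camera_info(name)
    T=np.array(ci["pose"]) if "pose" in ci else pose_tcp(s)@np.array(ci["hand_eye"])
    f=im.shape[0]/2/np.tan(np.radians(ci["fovy"])/2)
    K=np.array([[f,0,ci["cx"]],[0,f,ci["cy"]],[0,0,1.]])
    return im,d,K,np.array(ci["D"],float),T
def rays(uv,K,D):
    n=cv2.undistortPoints(np.array(uv,float).reshape(-1,1,2),K,D).reshape(-1,2)
    return np.c_[n,np.ones(len(n))]
def onplane(uv,z,v):
    im,d,K,D,T=v; r=rays(uv,K,D)@T[:3,:3].T; t=(z-T[2,3])/r[:,2]; return T[:3,3]+r*t[:,None]
def cloud(v):
    im,d,K,D,T=v; h,w=d.shape; g=np.stack(np.meshgrid(np.arange(w),np.arange(h)),-1)
    P=rays(g,K,D)*d.reshape(-1,1); return (P@T[:3,:3].T+T[:3,3]).reshape(h,w,3)
def proj(P,v):
    im,d,K,D,T=v; Ti=np.linalg.inv(T); return cv2.projectPoints(np.array(P,float).reshape(-1,3),cv2.Rodrigues(Ti[:3,:3])[0],Ti[:3,3],K,D)[0].reshape(-1,2)
def save(im,n,s=1): cv2.imwrite("pics/"+n,cv2.resize(im[:,:,::-1],None,fx=s,fy=s))
E
python3 - <<'E'
from h import *
print(observe(),pinch_z)
for n in("scene","side","wrist"):
    v=grab(n); save(v[0],n+"0.png",1.5); print(n,np.round(v[4],3).tolist(),v[2][0,0],v[3]); np.savez(n+"0.npz",*v)
E
```

```text
{'time': 0.0, 'joint_pos': array([-1.12201793e-01,  2.17788953e-01,  1.61494368e+00, -1.57037076e-05,
        1.31132481e+00, -1.12174395e-01]), 'qvel': array([-0.00047853,  0.00066598,  0.00160334,  0.00289595, -0.00121376,
       -0.00045954]), 'effort': array([-2.90135131e-04, -3.96841800e+01, -3.03850436e+01, -2.80225659e-04,
        9.87685227e-03,  9.68610237e-06]), 'position': array([6.24346403e-01, 9.11601954e-05, 3.02541506e-01]), 'orientation': array([-3.13914166e+00, -2.60833845e-04,  1.57077266e+00]), 'force': array([-1.22068113, -0.28245271,  0.38073988]), 'moment': array([-0.00731082,  0.07946164,  0.06635411]), 'finger_force': 0.0, 'opening': 0.08518003908444245} 0.0539
scene [[0.756, 0.427, -0.497, 1.089], [0.655, -0.497, 0.569, -0.519], [-0.004, -0.755, -0.655, 0.775], [0.0, 0.0, 0.0, 1.0]] 349.52128711585044 [-0.0374197  0.         0.         0.         0.       ]
side [[0.891, -0.214, 0.4, 0.113], [-0.453, -0.468, 0.759, -0.837], [0.025, -0.857, -0.514, 0.725], [0.0, 0.0, 0.0, 1.0]] 396.1579025913435 [-0.01012838  0.          0.          0.          0.        ]
wrist [[1.0, 0.001, -0.002, 0.625], [0.001, -0.949, -0.315, 0.08], [-0.003, 0.315, -0.949, 0.372], [0.0, 0.0, 0.0, 1.0]] 287.67136756006727 [-0.04679892  0.          0.          0.          0.        ]
```

View pics/scene0.png

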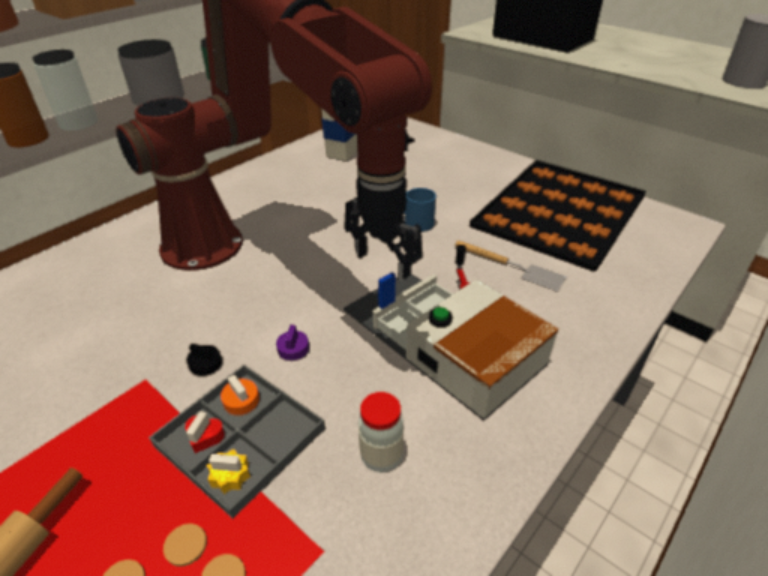

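View pics/side0.png

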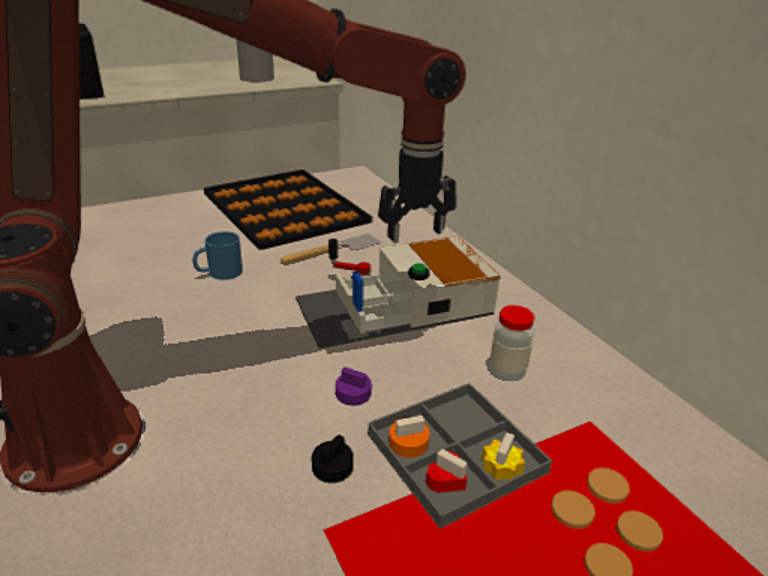

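The pictures show these candidates, given as scene-view pixels (scaled ×1.5):
- Orange round at (240,395), red heart at (203,430) and yellow star at (228,468), all in the bin. These are the targets. There is no green square.
- The black (205,358) and purple (292,345) look-alikes are outside the bin, so I leave them alone.
- The drawer is partly out, with its blue grip at (387,290). The latch knob is at (460,255) and the green button at (440,316).

```bash
cat > meas.py <<'E'
from h import *
def load(n): z=np.load(n+"0.npz"); return [z[k] for k in z.files]
def masks(im):
    h=cv2.cvtColor(im,cv2.COLOR_RGB2HSV); H,S,V=[h[...,i].astype(int) for i in range(3)]
    return dict(orange=(H>8)&(H<19)&(S>190)&(V>140),yellow=(H>21)&(H<33)&(S>150)&(V>120),red=((H<5)|(H>174))&(S>190)&(V>90),
      green=(H>45)&(H<80)&(S>120)&(V>40),blue=(H>105)&(H<125)&(S>170)&(V>60),white=(S<60)&(V>120),black=(V<40))
E
python3 - <<'E'
from meas import *
for n in("scene","side"):
    v=load(n); C=cloud(v); M=masks(v[0]); X,Y,Z=C[...,0],C[...,1],C[...,2]
    tab=(np.abs(Z)<.02); print(n,"table z",np.median(Z[tab]))
    top=M["white"]|M["orange"]; m=(Z>.09)&(Z<.112)&(X>.5)&(X<1)&(Y>-.35)&(Y<.1)
    # hood top
    k=cv2.morphologyEx(m.astype(np.uint8),cv2.MORPH_OPEN,np.ones((3,3)))
    nl,l,st,c=cv2.connectedComponentsWithStats(k)
    i=1+st[1:,4].argmax(); pts=C[l==i][:,:2].astype(np.float32); print("hood",cv2.minAreaRect(pts*1000),np.median(Z[l==i]))
    for col in("green","blue","orange","yellow","red"):
        nl,l,st,c=cv2.connectedComponentsWithStats(M[col].astype(np.uint8))
        for i in range(1,nl):
            if st[i,4]>25:
                p=C[l==i]; print(col,st[i,4],np.round(c[i]),np.round(np.median(p,0),3),"zmax",np.round(np.percentile(p[:,2],97),3), "rng",np.round(np.ptp(p,0),3))
    # white bars in z 0.045..0.06
    m=M["white"]&(Z>.035)&(Z<.068)&(Y<-.1)&(X<.8)
    nl,l,st,c=cv2.connectedComponentsWithStats(m.astype(np.uint8))
    for i in range(1,nl):
        if 20<st[i,4]<900:
            p=C[l==i]; print("bar",st[i,4],np.round(c[i]),np.round(p.mean(0),3),cv2.minAreaRect((p[:,:2]*1000).astype(np.float32)))
E
```

```text
scene table z -0.0012979079600954901
hood ((756.0330200195312, 65.87933349609375), (90.10847473144531, 201.11279296875), 83.37374114990234) 0.09764146584345412
green 77 [293. 209.] [0.694 0.08  0.119] zmax 0.121 rng [0.034 0.028 0.013]
blue 189 [257. 193.] [0.558 0.084 0.097] zmax 0.127 rng [0.016 0.035 0.07 ]
orange 29 [379. 119.] [0.565 0.917 0.01 ] zmax 0.014 rng [0.052 0.039 0.009]
orange 29 [353. 124.] [0.497 0.796 0.01 ] zmax 0.015 rng [0.049 0.029 0.009]
orange 28 [396. 124.] [0.644 0.92  0.011] zmax 0.015 rng [0.046 0.034 0.009]
orange 31 [370. 129.] [0.578 0.805 0.01 ] zmax 0.013 rng [0.05  0.036 0.007]
orange 32 [414. 130.] [0.724 0.929 0.011] zmax 0.014 rng [0.05  0.039 0.006]
orange 40 [342. 135.] [0.508 0.689 0.01 ] zmax 0.013 rng [0.056 0.038 0.007]
orange 42 [388. 135.] [0.655 0.815 0.011] zmax 0.013 rng [0.053 0.041 0.009]
orange 44 [360. 140.] [0.587 0.697 0.01 ] zmax 0.013 rng [0.533 1.237 0.768]
orange 39 [406. 141.] [0.735 0.821 0.01 ] zmax 0.015 rng [0.055 0.04  0.01 ]
orange 48 [331. 146.] [0.52  0.581 0.01 ] zmax 0.013 rng [0.054 0.04  0.009]
orange 48 [379. 14
[... 2501 characters left out ...]
ange 32 [214. 147.] [0.675 0.6   0.012] zmax 0.016 rng [0.062 0.037 0.006]
orange 40 [197. 151.] [0.596 0.593 0.013] zmax 0.015 rng [0.059 0.05  0.006]
orange 41 [179. 155.] [0.514 0.583 0.012] zmax 0.015 rng [0.061 0.044 0.006]
orange 224 [273. 291.] [ 0.48  -0.255  0.029] zmax 0.032 rng [0.406 0.623 0.7  ]
yellow 410 [335. 307.] [ 0.589 -0.358  0.028] zmax 0.031 rng [0.063 0.077 0.035]
red 70 [235. 176.] [0.623 0.268 0.047] zmax 0.053 rng [0.073 0.059 0.017]
red 303 [344. 211.] [ 0.748 -0.162  0.13 ] zmax 0.132 rng [0.67  0.711 0.612]
red 13023 [357. 351.] [ 0.58  -0.445  0.001] zmax 0.004 rng [0.69  0.508 0.73 ]
red 346 [296. 320.] [ 0.488 -0.347  0.027] zmax 0.031 rng [0.405 0.543 0.722]
```

```bash
cat > hood.py <<'E'
from meas import *
def plan(v,z0,z1,box,col=None):
    C=cloud(v); Z=C[...,2]; m=(Z>z0)&(Z<z1)&(C[...,0]>box[0])&(C[...,0]<box[1])&(C[...,1]>box[2])&(C[...,1]<box[3])
    if col is not None: m&=masks(v[0])[col]
    return m,C
E
python3 - <<'E'
from hood import *
for n in("scene","side"):
    v=load(n); print(n)
    m,C=plan(v,.09,.112,(.6,.95,-.1,.35))
    k=cv2.morphologyEx(m.astype(np.uint8),cv2.MORPH_OPEN,np.ones((3,3)))
    nl,l,st,c=cv2.connectedComponentsWithStats(k); i=1+st[1:,4].argmax()
    # image contour corners -> plane z=.1
    ct=max(cv2.findContours((l==i).astype(np.uint8),0,2)[0],key=cv2.contourArea)
    q=onplane(ct.reshape(-1,2),.1,v)[:,:2]; print("hood",cv2.minAreaRect((q*1000).astype(np.float32)))
    for nm,b,z0,z1,zp in(("knob",(.5,.75,.18,.35),.06,.13,.105),("bars",(.4,.7,-.45,-.15),.04,.07,.055),("grip",(.5,.62,.03,.14),.085,.14,.129),("latch",(.5,.75,.18,.35),.03,.055,.047)):
        m,C=plan(v,z0,z1,b)
        nl,l,st,c=cv2.connectedComponentsWithStats(m.astype(np.uint8))
        for i in range(1,nl):
            if st[i,4]>12:
                p=C[l==i]; t=p[p[:,2]>np.percentile(p[:,2],90)-.012]
                r=cv2.minAreaRect((t[:,:2]*1000).astype(np.float32)); print(nm,st[i,4],np.round(c[i]),np.round(t.mean(0),3),np.round(r[0]),np.round(r[1]),round(r[2],1))
E
```

```text
scene
hood ((765.4236450195312, 117.31782531738281), (205.5576629638672, 202.61624145507812), 83.08744049072266)
knob 84 [307. 169.] [0.591 0.298 0.099] [590. 300.] [20. 22.] 38.4
knob 266 [322. 195.] [0.71  0.204 0.097] [711. 203.] [52. 79.] 83.7
bars 94 [157. 257.] [ 0.493 -0.246  0.051] [ 490. -245.] [14. 46.] 81.0
bars 138 [131. 283.] [ 0.51  -0.339  0.052] [ 508. -338.] [15. 46.] 25.8
bars 160 [150. 307.] [ 0.601 -0.35   0.052] [ 600. -348.] [46. 15.] 34.8
grip 154 [258. 189.] [0.556 0.089 0.123] [554.  92.] [42. 14.] 80.6
latch 73 [308. 184.] [0.615 0.276 0.046] [617. 275.] [19. 78.] 42.8
latch 121 [287. 190.] [0.569 0.207 0.05 ] [568. 208.] [57. 12.] 83.9
side
hood ((757.4071655273438, 116.5770492553711), (215.6358184814453, 205.7938690185547), 83.29329681396484)
knob 91 [222. 165.] [0.586 0.299 0.1  ] [587. 302.] [23. 21.] 72.3
knob 195 [264. 167.] [0.705 0.205 0.099] [708. 203.] [54. 81.] 80.5
bars 154 [273. 282.] [ 0.486 -0.244  0.053] [ 488. -243.] [16. 45.] 84.0
bars 124 [337. 297.] [ 0.594 -0.351  0.053] [ 596. -349.] [46. 14.] 34.0
bars 175 [301. 307.] [ 0.504 -0.34   0.052] [ 506. -338.] [17. 45.] 27.6
grip 119 [238. 190.] [0.55  0.089 0.125] [552.  93.] [44. 14.] 84.5
latch 261 [244. 179.] [0.636 0.258 0.046] [637. 254.] [ 39. 146.] 50.7
latch 57 [228. 188.] [0.563 0.206 0.051] [565. 208.] [56. 11.] 83.2
```

The measurements give machine yaw of about −6.8°, origin near (0.664, 0.134), and the blue grip near (0.553, 0.0925). I'm moving to the grip now.

>>> {"fn": "jog_arm", "kwargs": {
  "targets": [
    [1,0,0,0,1],
    [1,0,0,0,0.19],
    [1,0.92,-0.92,0,0],
    [1,0.92,-0.92,0,0],
    [1,0.92,-0.92,0,0],
    [1,0,0,0.8,0],
    [1,0,0,0.8,0],
    [1,0,0,0,0]
  ],
  "newtons": 60
}}

```text
time: 0.82
position: [0.549, 0.0927, 0.2508]
orientation: [-3.132, 0.002, 1.455]
force: [-1.3, 0.1, -0.9]
opening: 0.0855
finger_force: 0.0
```

Run:
```python
from hood import *
s=observe(); print(s["position"],s["orientation"])
v=grab("wrist"); save(v[0],"w1.png",1.5); m,C=plan(v,.085,.14,(.48,.64,.03,.16),"blue"); p=C[m]
print(len(p)); t=p[p[:,2]>.12]; print(t.mean(0) if len(t) else 0, cv2.minAreaRect((t[:,:2]*1000).astype(np.float32)))
```

```text
[0.54896912 0.09266147 0.25083317] [-3.13215041e+00  1.58529286e-03  1.45458198e+00]
0
0 ((0.0, 0.0), (0.0, 0.0), 0.0)
```

View pics/w1.png

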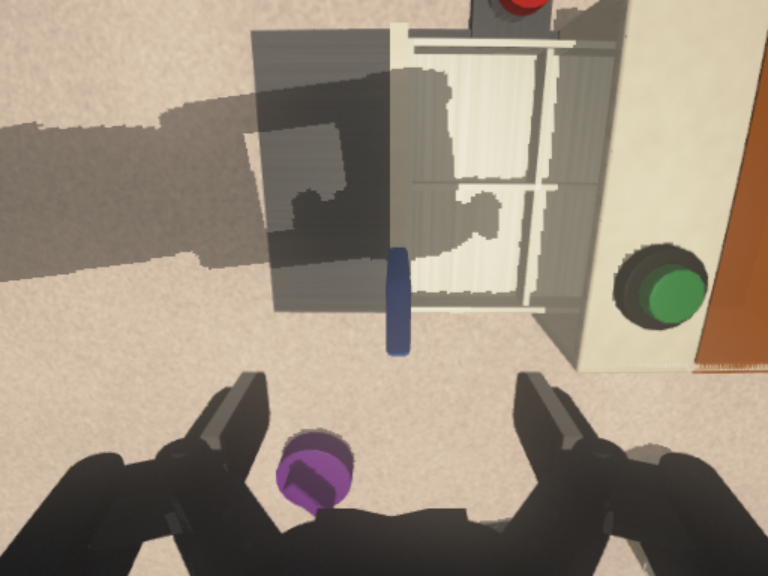

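The wrist view shows the blue grip at (398,300), midway between the fingers (258 and 525). The front panel is vertical in the picture, so the yaw is right. I'm descending to grip it.

>>> {"fn": "jog_arm", "kwargs": {
  "targets": [
    [1,0,0.1,0.9,0],
    [1,0,0,0.9,0],
    [1,0,0,0.9,0],
    [-1,0,0,0,0],
    [-1,0,0,0,0],
    [-1,0,0,0,0],
    [-1,0,0,0,0],
    [-1,0,0,0,0]
  ],
  "newtons": 50
}}

```text
time: 1.53
position: [0.5573, 0.0917, 0.1775]
orientation: [3.137, -0.001, 1.452]
force: [0.2, -0.8, -0.2]
opening: 0.0261
finger_force: 0.0
```

>>> {"fn": "jog_arm", "kwargs": {
  "targets": [
    [-1,0,0,0,0],
    [-1,0,0,0,0],
    [-1,0,-0.4,0,0],
    [-1,0,-0.4,0,0],
    [-1,0,-0.4,0,0],
    [-1,0,-0.4,0,0],
    [-1,0,-0.4,0,0],
    [-1,0,0,0,0]
  ]
}}

```text
time: 2.2
position: [0.4958, 0.0989, 0.1769]
orientation: [3.14, 0.0, 1.453]
force: [-1.8, -0.7, 5.2]
opening: 0.011
finger_force: 52.7
```

>>> {"fn": "jog_arm", "kwargs": {
  "targets": [
    [-1,0,-0.3,0,0],
    [-1,0,-0.3,0,0],
    [-1,0,-0.3,0,0],
    [-1,0,-0.1,0,0],
    [-1,0,-0.1,0,0],
    [-1,0,0,0,0],
    [-1,0,0,0,0],
    [-1,0,0,0,0]
  ]
}}

```text
time: 2.87
position: [0.464, 0.1027, 0.1768]
orientation: [3.139, 0.0, 1.452]
force: [-1.2, -1.5, 9.7]
opening: 0.0112
finger_force: 53.2
```

>>> {"fn": "jog_arm", "kwargs": {
  "targets": [
    [-1,0,-0.15,0,0],
    [-1,0,-0.15,0,0],
    [-1,0,0,0,0],
    [-1,0,0,0,0],
    [-1,0,0,0,0],
    [-1,0,0,0,0],
    [-1,0,0,0,0],
    [-1,0,0,0,0]
  ]
}}

```text
time: 3.53
position: [0.4551, 0.1037, 0.1768]
orientation: [3.139, 0.0, 1.452]
force: [-0.4, -2.3, 9.2]
opening: 0.0111
finger_force: 53.3
```

>>> {"fn": "jog_arm", "kwargs": {
  "targets": [
    [-1,0,-0.15,0,0],
    [-1,0,-0.05,0,0],
    [-1,0,0,0,0],
    [-1,0,0,0,0],
    [-1,0,0,0,0],
    [-1,0,0,0,0],
    [-1,0,0,0,0],
    [-1,0,0,0,0]
  ]
}}

```text
time: 4.2
position: [0.4527, 0.104, 0.1769]
orientation: [3.129, -0.001, 1.452]
force: [11.2, -2.5, -3.6]
opening: 0.0108
finger_force: 51.7
```

>>> {"fn": "jog_arm", "kwargs": {
  "targets": [
    [0.2,0,0.1,0,0],
    [0.2,0,0,0,0],
    [0.2,0,0,0,0],
    [0.2,0,0,0,0],
    [0.2,0,0,-1,0],
    [0.2,0,0,-1,0],
    [0.2,0,0,-1,0],
    [0.2,0,0,-1,0]
  ]
}}

```text
time: 4.87
position: [0.4503, 0.1043, 0.2954]
orientation: [-3.139, 0.0, 1.452]
force: [0.5, -0.3, -0.7]
opening: 0.0516
finger_force: 0.0
```

>>> {"fn": "jog_arm", "kwargs": {
  "targets": [
    [1,-1,0,-0.5,0],
    [1,-1,0,0,0],
    [1,-1,0,0,0],
    [1,-1,0,0,0],
    [1,-1,0,0,0],
    [1,-1,0,0,0],
    [1,-1,0,0,0],
    [1,-1,0,0,0]
  ]
}}

```text
time: 5.53
position: [0.4219, -0.135, 0.3094]
orientation: [-3.141, -0.001, 1.452]
force: [0.4, 0.8, -0.2]
opening: 0.0853
finger_force: 0.0
```

```bash
cat > look.py <<'E'
from hood import *
import sys
def bars(v,z0=.040,z1=.068,box=(.38,.72,-.47,-.13)):
    M=masks(v[0]); m,C=plan(v,z0,z1,box)
    nl,l,st,c=cv2.connectedComponentsWithStats(m.astype(np.uint8))
    for i in range(1,nl):
        if st[i,4]>40:
            p=C[l==i]; t=p[p[:,2]>np.percentile(p[:,2],90)-.008]
            r=cv2.minAreaRect((t[:,:2]*1000).astype(np.float32)); a=r[2] if r[1][0]>r[1][1] else r[2]-90
            # colour around
            mm=cv2.dilate((l==i).astype(np.uint8),np.ones((15,15)))>0
            col=max(("orange","yellow","red","green"),key=lambda k:(M[k]&mm).sum())
            print("bar",col,st[i,4],np.round(c[i]),"ctr",np.round(r[0],1),"z",round(float(np.percentile(p[:,2],90)),3),"sz",np.round(r[1]),"long axis deg",round(a,1))
E
python3 - <<'E'
from look import *
s=observe(); print(s["position"],s["orientation"])
for n in("scene","side","wrist"):
    v=grab(n); print(n); save(v[0],n+"2.png",1.5); bars(v)
    np.savez(n+"2.npz",*v)
    m,C=plan(v,.085,.14,(.38,.5,.03,.18)); p=C[m]
    if len(p)>20:
        r=cv2.minAreaRect((p[p[:,2]>.115][:,:2]*1000).astype(np.float32)); print("grip",r)
    m,C=plan(v,.028,.048,(.4,.66,.0,.3)); p=C[m]; print("walls",len(p), cv2.minAreaRect((p[:,:2]*1000).astype(np.float32)) if len(p)>20 else 0)
E
```

```text
[ 0.42187022 -0.13501466  0.30944959] [-3.14077273e+00 -5.82271338e-04  1.45200690e+00]
scene
bar orange 94 [157. 257.] ctr [ 490.3 -244.7] z 0.054 sz [14. 48.] long axis deg -9.5
bar red 136 [131. 283.] ctr [ 508.2 -338.1] z 0.055 sz [13. 47.] long axis deg -66.0
bar yellow 157 [150. 307.] ctr [ 599.5 -348.6] z 0.055 sz [45. 14.] long axis deg 38.4
grip ((456.2847900390625, 101.7618408203125), (40.11882019042969, 14.01208782196045), 80.68955993652344)
walls 648 ((571.9110107421875, 173.82733154296875), (253.5252227783203, 213.7855682373047), 81.22730255126953)
side
bar orange 156 [273. 282.] ctr [ 487.5 -242.8] z 0.056 sz [15. 45.] long axis deg -8.2
bar yellow 126 [337. 297.] ctr [ 596.3 -348. ] z 0.056 sz [47. 15.] long axis deg 36.0
bar red 180 [301. 307.] ctr [ 506. -338.] z 0.056 sz [16. 45.] long axis deg -63.9
grip ((449.9778747558594, 109.44966888427734), (23.22027015686035, 1.9431989192962646), 78.88050842285156)
walls 696 ((566.4398193359375, 172.64422607421875), (257.40069580078125, 217.59609985351562), 83.28038787841797)
wrist
bar orange 128 [507. 154.] ctr [ 718.8 -153.9] z 0.052 sz [ 2. 22.] long axis deg -89.9
bar orange 502 [321. 241.] ctr [ 487.9 -240.9] z 0.055 sz [14. 46.] long axis deg -9.5
bar red 351 [337. 300.] ctr [ 505.  -336.1] z 0.054 sz [15. 48.] long axis deg -62.7
bar yellow 148 [410. 291.] ctr [ 609.4 -335.1] z 0.054 sz [13. 18.] long axis deg -29.2
walls 0 0
```

>>> {"fn": "jog_arm", "kwargs": {
  "targets": [
    [1,0,0,0,1],
    [1,0,0,0,1],
    [1,0,0,0,1],
    [1,0,0,0,1],
    [1,0,0,0,1],
    [1,0,0,0,1],
    [1,0,0,0,1],
    [1,0,0,0,1]
  ]
}}

```text
time: 6.35
position: [0.4226, -0.1325, 0.3094]
orientation: [-3.14, -0.0, 0.649]
force: [0.1, 0.3, -0.7]
opening: 0.0855
finger_force: 0.0
```

>>> {"fn": "jog_arm", "kwargs": {
  "targets": [
    [1,0,0,0,1],
    [1,0,0,0,1],
    [1,0,0,0,1],
    [1,0,0,0,1],
    [1,0,0,0,1],
    [1,0,0,0,1],
    [1,0,0,0,1],
    [1,0,0,0,1]
  ]
}}

```text
time: 7.02
position: [0.4226, -0.1325, 0.3094]
orientation: [-3.14, 0.001, -0.151]
force: [0.4, -1.5, 0.8]
opening: 0.0856
finger_force: 0.0
```

>>> {"fn": "jog_arm", "kwargs": {
  "targets": [
    [1,0.69,0.8,0,0.09],
    [1,0.69,0.8,0,0],
    [1,0.69,0.8,0,0],
    [1,0.69,0.8,0,0],
    [0.2,0,0,1,0],
    [0.2,0,0,1,0],
    [0.2,0,0,0.8,0],
    [0.2,0,0,0,0]
  ]
}}

```text
time: 7.68
position: [0.4866, -0.2381, 0.2192]
orientation: [-3.135, 0.012, -0.156]
force: [-1.3, 1.7, -0.7]
opening: 0.0509
finger_force: 0.0
```

Run:
```python
from look import *
s=observe(); print(s["position"],s["orientation"],s["joint_pos"])
v=grab("wrist"); save(v[0],"w3.png",1.5); bars(v)
v=grab("side"); bars(v)
# drawer frame estimate from stored views
a=np.radians(-6.8); ex=np.array([np.cos(a),np.sin(a)]); ey=np.array([-ex[1],ex[0]]); o=np.array([.664,.134])
for n in("scene","side"):
    z=np.load(n+"2.npz"); v=[z[k] for k in z.files]; C=cloud(v); q=C[...,:2]-o; mx=q@ex; my=q@ey; Z=C[...,2]
    w=(Z>.030)&(Z<.040)&(mx>-.2)&(mx<-.01)&(np.abs(my)<.1)
    f=(Z>.010)&(Z<.018)&(mx>-.2)&(mx<-.01)&(np.abs(my)<.1)
    hx=np.histogram(mx[w]*1000,np.arange(-200,0,4)); print(n,"x",list(zip(hx[1][:-1],hx[0])))
    hy=np.histogram(my[w]*1000,np.arange(-100,101,4)); print("y",list(zip(hy[1][:-1],hy[0])))
```

```text
[ 0.48660179 -0.23811176  0.21922297] [-3.13537344  0.01211358 -0.15603342] [-5.84923460e-01  1.37209638e-01  1.87448304e+00  6.79644165e-04
  1.14350275e+00  1.14165809e+00]
bar yellow 1552 [380.  35.] ctr [ 596.2 -346.5] z 0.055 sz [47. 14.] long axis deg 34.9
bar orange 1123 [373. 154.] ctr [ 506.  -336.5] z 0.055 sz [14. 46.] long axis deg -63.2
bar orange 847 [265. 190.] ctr [ 487.9 -241.7] z 0.055 sz [14. 45.] long axis deg -9.0
bar orange 153 [273. 282.] ctr [ 487.3 -242.9] z 0.056 sz [18. 45.] long axis deg -11.1
bar yellow 126 [337. 297.] ctr [ 597.4 -347.9] z 0.056 sz [47. 14.] long axis deg 34.3
bar red 177 [301. 307.] ctr [ 505.5 -338.6] z 0.056 sz [16. 44.] long axis deg -66.7
scene x [(np.int64(-200), np.int64(58)), (np.int64(-196), np.int64(68)), (np.int64(-192), np.int64(3)), (np.int64(-188), np.int64(8)), (np.int64(-184), np.int64(4)), (np.int64(-180), np.int64(3)), (np.int64(-176), np.int64(4)), (np.int64(-172), np.int64(7)), (np.int64(-168), np.int64(6)), (np.int64(-164), np.int64(5)), (np.int64(-160), np.int64(5)), (np.int64(-156), np.int64(7)), (np.int64(-152), n
[... 4880 characters left out ...]
7)), (np.int64(4), np.int64(6)), (np.int64(8), np.int64(4)), (np.int64(12), np.int64(2)), (np.int64(16), np.int64(2)), (np.int64(20), np.int64(3)), (np.int64(24), np.int64(2)), (np.int64(28), np.int64(0)), (np.int64(32), np.int64(3)), (np.int64(36), np.int64(0)), (np.int64(40), np.int64(0)), (np.int64(44), np.int64(3)), (np.int64(48), np.int64(1)), (np.int64(52), np.int64(0)), (np.int64(56), np.int64(1)), (np.int64(60), np.int64(1)), (np.int64(64), np.int64(2)), (np.int64(68), np.int64(0)), (np.int64(72), np.int64(1)), (np.int64(76), np.int64(9)), (np.int64(80), np.int64(42)), (np.int64(84), np.int64(38)), (np.int64(88), np.int64(6)), (np.int64(92), np.int64(0)), (np.int64(96), np.int64(1))]
```

View pics/w3.png

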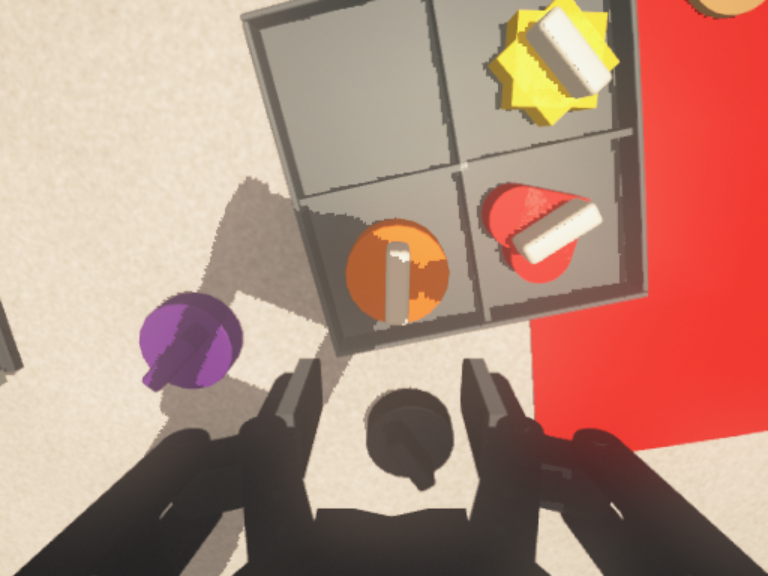

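The wrist view shows the orange cutter at (398,270), the heart at (550,230) and the star at (560,60), all upright. The black (410,430) and purple (190,340) look-alikes sit outside the bin. I'm descending on the orange cutter.

>>> {"fn": "jog_arm", "kwargs": {
  "targets": [
    [0.2,0,0,0.8,0],
    [0.2,0,0,0.8,0],
    [0.2,0,0,0.8,0],
    [0.2,0,0,0.4,0],
    [0.2,0,0,0,0],
    [0.2,0,0,0,0],
    [0.2,0,0,0,0],
    [0.2,0,0,0,0]
  ]
}}

```text
time: 8.45
position: [0.4913, -0.2426, 0.1443]
orientation: [3.14, -0.004, -0.157]
force: [0.8, -0.5, 0.0]
opening: 0.0512
finger_force: 0.0
```

>>> {"fn": "jog_arm", "kwargs": {
  "targets": [
    [0.2,-0.1,0,0.5,0],
    [0.2,0,0,0.5,0],
    [0.2,0,0,0.25,0],
    [0.2,0,0,0,0],
    [-1,0,0,0,0],
    [-1,0,0,0,0],
    [-1,0,0,0,0],
    [-1,0,0,0,0]
  ],
  "newtons": 60
}}

```text
time: 9.12
position: [0.4879, -0.2419, 0.1058]
orientation: [3.14, -0.003, -0.157]
force: [-0.3, -0.2, -0.6]
opening: 0.0127
finger_force: 60.9
```

>>> {"fn": "jog_arm", "kwargs": {
  "targets": [
    [-1,0,0,0,0],
    [-1,0,0,0,0],
    [-1,0,0,-0.4,0],
    [-1,0,0,-0.6,0],
    [-1,0,0,-0.8,0],
    [-1,0,0,-0.8,0],
    [-1,0,0,0,0],
    [-1,0,0,0,0]
  ]
}}

```text
time: 9.78
position: [0.4877, -0.2418, 0.1843]
orientation: [3.14, -0.003, -0.157]
force: [-0.2, 0.5, -1.4]
opening: 0.0127
finger_force: 64.1
```

>>> {"fn": "jog_arm", "kwargs": {
  "targets": [
    [-1,0,0,-0.8,-0.38],
    [-1,0,0,-0.9,0],
    [-1,0,0,-0.8,0],
    [-1,0,-0.3,0,0],
    [-1,0,-0.6,0,0],
    [-1,0,-0.9,0,0],
    [-1,0.3,-0.9,0,0],
    [-1,0.3,-0.9,0,0]
  ]
}}

```text
time: 10.45
position: [0.516, -0.1343, 0.2544]
orientation: [-3.14, 0.005, -0.12]
force: [0.7, -1.3, -1.4]
opening: 0.0123
finger_force: 64.2
```

>>> {"fn": "jog_arm", "kwargs": {
  "targets": [
    [-1,0.2,-0.9,0,0],
    [-1,0.2,-0.9,0,0],
    [-1,0.2,-0.9,0,0],
    [-1,0.2,-0.9,0,0],
    [-1,0.2,-0.9,0,0],
    [-1,0.2,-0.9,0,0],
    [-1,0.2,-0.9,0,0],
    [-1,0,-0.9,0,0]
  ]
}}

```text
time: 11.12
position: [0.5842, 0.0749, 0.2543]
orientation: [3.141, 0.004, -0.119]
force: [0.2, -0.8, -0.5]
opening: 0.0127
finger_force: 64.2
```

>>> {"fn": "jog_arm", "kwargs": {
  "targets": [
    [-1,0,-0.9,0,0],
    [-1,0,-0.9,0,0],
    [-1,0,-0.9,0,0],
    [-1,0,-0.5,0,0],
    [-1,0,0,0,0],
    [-1,0,0,0,0],
    [-1,0,0,0,0],
    [-1,0,0,0,0]
  ]
}}

```text
time: 11.78
position: [0.5961, 0.1673, 0.2567]
orientation: [3.141, 0.001, -0.121]
force: [-0.4, 0.4, -0.9]
opening: 0.013
finger_force: 64.2
```

Run:
```python
from look import *
s=observe(); print(s["position"],s["orientation"],s["opening"])
v=grab("wrist"); save(v[0],"w4.png",1.5)
a=np.radians(-6.8); ex=np.array([np.cos(a),np.sin(a)]); ey=np.array([-ex[1],ex[0]])
for c in((42,42),(42,-42),(-42,42)): print(c,np.array([.5511,.1459])+c[0]/1e3*ex+c[1]/1e3*ey)
```

```text
[0.59610127 0.16726262 0.25671105] [ 3.14064636e+00  1.16787582e-03 -1.20590192e-01] 0.012965518069836804
(42, 42) [0.59777752 0.18263158]
(42, -42) [0.58783158 0.09922248]
(-42, 42) [0.51436842 0.19257752]
```

View pics/w4.png

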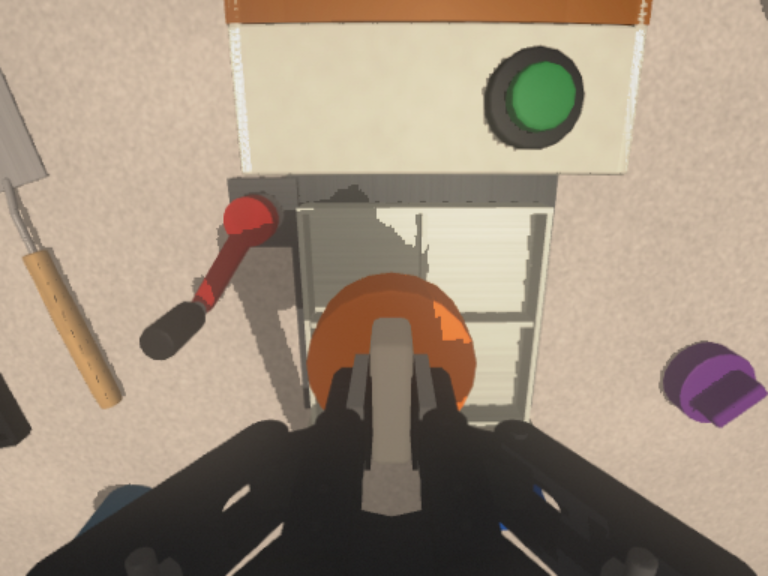

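The wrist view shows the round cutter held flat. The rear-left compartment is at about (360,260), the divider cross at (418,318) and the rear corners at (298,207) and (553,205). The green button is at (542,95). The knob spans from (160,338) to (190,318).

Run:
```python
from look import *
v=grab("wrist"); P=lambda u,z:onplane(np.array(u)/1.5,z,v)[0][:2]
L=P([298,207],.038);R=P([553,205],.038);X=P([418,319],.034); print(L,R,np.linalg.norm(L-R),X)
print("yaw",np.degrees(np.arctan2(*(L-R)[::-1]))-90)
M=masks(v[0]); C=cloud(v); g=M["green"]&(C[...,2]>.1); p=C[g]; print("btn",p.mean(0),np.percentile(p[:,2],90),np.ptp(p,0))
d=np.array([.5511,.1459]); print("cross vs est",X-d)
m,C=plan(v,.09,.13,(.5,.66,.24,.36)); p=C[m]; print("knob",len(p),np.median(p,0),cv2.minEnclosingCircle((p[p[:,2]>.1][:,:2]*1000).astype(np.float32)))
```

```text
[0.64636665 0.22250221] [0.62762344 0.05393063] 0.16961038483003288 [0.55544548 0.15140094]
yaw -6.344569629293019
btn [0.69537731 0.08229922 0.12097516] 0.12187139943697177 [0.02335612 0.02402299 0.00413969]
cross vs est [0.00434548 0.00550094]
knob 629 [0.58872928 0.30009149 0.10335727] ((586.770751953125, 303.4167175292969), 11.179219245910645)
```

>>> {"fn": "jog_arm", "kwargs": {
  "targets": [
    [-1,0.03,-0.58,0,0],
    [-1,0,0,0.8,0],
    [-1,0,0,0.8,0],
    [-1,0,0,0.8,0],
    [-1,0,0,0.4,0],
    [-1,0,0,0,0],
    [-1,0,0,0,0],
    [-1,0,0,0,0]
  ]
}}

```text
time: 12.55
position: [0.6006, 0.1856, 0.1751]
orientation: [-3.141, -0.003, -0.12]
force: [1.1, -1.1, -0.2]
opening: 0.0127
finger_force: 64.2
```

>>> {"fn": "jog_arm", "kwargs": {
  "targets": [
    [-1,-0.05,0,0.6,0],
    [-1,0,0,0.6,0],
    [-1,0,0,0.4,0],
    [-1,0,0,0.2,0],
    [-1,0,0,0.1,0],
    [-1,0,0,0,0],
    [-1,0,0,0,0],
    [-1,0,0,0,0]
  ]
}}

```text
time: 13.22
position: [0.5988, 0.1861, 0.1177]
orientation: [-3.141, -0.002, -0.119]
force: [0.2, -0.0, -0.5]
opening: 0.0126
finger_force: 64.2
```

>>> {"fn": "jog_arm", "kwargs": {
  "targets": [
    [-0.2,0,0,0,0],
    [-0.2,0,0,0,0],
    [-0.2,0,0,0,0],
    [-0.2,0,0,-0.3,0],
    [-0.2,0,0,-0.7,0],
    [-0.2,0,0,-1,0],
    [-0.2,0,0,-1,0],
    [-0.2,0,0,-1,0]
  ]
}}

```text
time: 13.88
position: [0.5977, 0.1859, 0.2382]
orientation: [3.142, -0.0, -0.119]
force: [0.8, -0.1, 0.6]
opening: 0.034
finger_force: 0.0
```

```bash
cat > st.py <<'E'
from look import *
s=observe(); print(s["position"],s["orientation"])
def allbars(names=("scene","side")):
    for n in names:
        v=grab(n); print(n); bars(v); print(" drawer:"); bars(v,.052,.075,(.45,.645,.05,.235))
    return v
E
python3 - <<'E'
from st import *
allbars(("scene","side","wrist"))
E
```

```text
[0.59768748 0.1858886  0.2382385 ] [ 3.14158293e+00 -3.56696807e-05 -1.19237867e-01]
scene
bar red 136 [131. 283.] ctr [ 508.  -338.3] z 0.055 sz [15. 46.] long axis deg -62.7
bar yellow 158 [150. 307.] ctr [ 599.6 -349. ] z 0.055 sz [45. 14.] long axis deg 35.9
 drawer:
bar orange 109 [243. 184.] ctr [459.6  99.4] z 0.07 sz [36.  8.] long axis deg 75.5
bar orange 69 [288. 193.] ctr [600.3 183.9] z 0.064 sz [18. 49.] long axis deg -6.2
side
bar yellow 126 [337. 297.] ctr [ 596.4 -348.3] z 0.056 sz [47. 14.] long axis deg 35.5
bar red 174 [301. 307.] ctr [ 505.7 -338.7] z 0.056 sz [16. 45.] long axis deg -63.2
 drawer:
bar orange 69 [239. 186.] ctr [598.2 183.2] z 0.065 sz [16. 45.] long axis deg -6.4
bar orange 55 [201. 196.] ctr [462.  170.8] z 0.057 sz [123.  11.] long axis deg 83.1
wrist
 drawer:
bar orange 748 [262. 194.] ctr [598.7 185.6] z 0.065 sz [14. 46.] long axis deg -7.0
bar orange 576 [265. 309.] ctr [465.2 198.6] z 0.055 sz [74. 12.] long axis deg 83.8
```

>>> {"fn": "jog_arm", "kwargs": {
  "targets": [
    [0.2,-0.06,0.9,0,0],
    [0.2,-0.06,0.9,0,0],
    [0.2,-0.06,0.9,0,0],
    [0.2,-0.06,0.9,0,0],
    [0.2,-0.06,0.9,0,0],
    [0.2,-0.06,0.9,0,0],
    [0.2,-0.06,0.9,0,0],
    [0.2,-0.06,0.9,0,0]
  ]
}}

```text
time: 14.7
position: [0.5565, -0.0278, 0.2351]
orientation: [-3.141, 0.003, -0.119]
force: [-0.1, -0.0, 0.4]
opening: 0.0511
finger_force: 0.0
```

>>> {"fn": "jog_arm", "kwargs": {
  "targets": [
    [0.2,-0.06,0.9,0,0],
    [0.2,-0.06,0.9,0,0],
    [0.2,-0.06,0.9,0,0],
    [0.2,-0.06,0.9,0,0],
    [0.2,-0.06,0.9,0,0],
    [0.2,-0.06,0.9,0,0],
    [0.2,-0.06,0.9,0,0],
    [0.2,-0.06,0.9,0,0]
  ]
}}

```text
time: 15.37
position: [0.5166, -0.2403, 0.235]
orientation: [-3.14, 0.003, -0.119]
force: [-0.2, -0.7, 0.4]
opening: 0.0511
finger_force: 0.0
```

>>> {"fn": "jog_arm", "kwargs": {
  "targets": [
    [0.2,0,0.9,0,0],
    [0.2,0,0.9,0,0],
    [0.2,0,0.9,0,0],
    [0.2,0,0.6,0,0],
    [0.2,0,0,0,1],
    [0.2,0,0,0,1],
    [0.2,0,0,0,1],
    [0.2,0,0,0,1]
  ]
}}

```text
time: 16.03
position: [0.5052, -0.3375, 0.2348]
orientation: [-3.141, 0.003, -0.525]
force: [0.7, -0.6, -0.0]
opening: 0.0511
finger_force: 0.0
```

>>> {"fn": "jog_arm", "kwargs": {
  "targets": [
    [0.2,0,0,0,1],
    [0.2,0,0,0,1],
    [0.2,0,0,0,1],
    [0.2,0,0,0,1],
    [0.2,0,0,0,1],
    [0.2,0,0,0,0.9],
    [0.2,0,0,0,0],
    [0.2,0,0,0,0]
  ]
}}

```text
time: 16.7
position: [0.5056, -0.3374, 0.2353]
orientation: [3.141, 0.002, -1.107]
force: [-0.3, -0.2, -0.7]
opening: 0.0511
finger_force: 0.0
```

Run:
```python
from st import *
v=grab("wrist"); bars(v); v=grab("side"); bars(v)
```

```text
[ 0.50557135 -0.33739062  0.23525244] [ 3.14076401e+00  2.03806503e-03 -1.10696346e+00]
bar yellow 899 [173. 136.] ctr [ 596.  -347.6] z 0.055 sz [45. 14.] long axis deg 35.6
bar orange 738 [260. 189.] ctr [ 505.3 -337. ] z 0.055 sz [13. 46.] long axis deg -63.4
bar orange 113 [  4. 247.] ctr [ 718.8 -155.7] z 0.05 sz [ 2. 24.] long axis deg -89.8
bar yellow 125 [337. 297.] ctr [ 595.4 -349. ] z 0.056 sz [49. 14.] long axis deg 35.6
bar red 177 [301. 307.] ctr [ 505.7 -338.8] z 0.056 sz [16. 45.] long axis deg -65.0
```

>>> {"fn": "jog_arm", "kwargs": {
  "targets": [
    [0.2,0,0,0.8,0],
    [0.2,0,0,0.8,0],
    [0.2,0,0,0.8,0],
    [0.2,0,0,0.8,0],
    [0.2,0,0,0.5,0],
    [0.2,0,0,0.3,0],
    [0.2,0,0,0.3,0],
    [0.2,0,0,0,0]
  ]
}}

```text
time: 17.47
position: [0.5054, -0.3372, 0.1057]
orientation: [3.14, 0.003, -1.109]
force: [-0.3, -1.1, -0.3]
opening: 0.0512
finger_force: 0.0
```

>>> {"fn": "jog_arm", "kwargs": {
  "targets": [
    [-1,0,0,0,0],
    [-1,0,0,0,0],
    [-1,0,0,0,0],
    [-1,0,0,0,0],
    [-1,0,0,0,0],
    [-1,0,0,0,0],
    [-1,0,0,0,0],
    [-1,0,0,0,0]
  ],
  "newtons": 60
}}

```text
time: 18.13
position: [0.5072, -0.3387, 0.1091]
orientation: [-3.14, -0.003, -1.109]
force: [0.6, -0.3, 6.4]
opening: 0.0127
finger_force: 61.6
```

>>> {"fn": "jog_arm", "kwargs": {
  "targets": [
    [-1,0,0,-0.4,0],
    [-1,0,0,-0.8,0],
    [-1,0,0,-1,0],
    [-1,0,0,-1,0],
    [-1,0,0,-1,0],
    [-1,0,0,-0.8,0],
    [-1,0,0,0,0],
    [-1,0,0,0,0]
  ]
}}

```text
time: 18.8
position: [0.5066, -0.3383, 0.2594]
orientation: [-3.14, -0.003, -1.109]
force: [-0.2, 0.5, -1.4]
opening: 0.0126
finger_force: 60.7
```

>>> {"fn": "jog_arm", "kwargs": {
  "targets": [
    [-1,0,0,0,-1],
    [-1,0,0,0,-1],
    [-1,0,0,0,-1],
    [-1,0,0,0,-1],
    [-1,0,0,0,-1],
    [-1,0,0,0,-1],
    [-1,0,0,0,-1],
    [-1,0,0,0,-1]
  ]
}}

```text
time: 19.47
position: [0.5047, -0.3367, 0.2539]
orientation: [-3.139, 0.006, -0.304]
force: [0.3, -0.3, -1.0]
opening: 0.0129
finger_force: 60.7
```

>>> {"fn": "jog_arm", "kwargs": {
  "targets": [
    [-1,0,0,0,-1],
    [-1,0,0,0,-0.9],
    [-1,0.06,-0.9,0,0],
    [-1,0.06,-0.9,0,0],
    [-1,0.06,-0.9,0,0],
    [-1,0.06,-0.9,0,0],
    [-1,0.06,-0.9,0,0],
    [-1,0.06,-0.9,0,0]
  ]
}}

```text
time: 20.13
position: [0.5344, -0.1763, 0.2541]
orientation: [-3.14, 0.006, -0.119]
force: [1.1, -0.3, -0.1]
opening: 0.0123
finger_force: 60.7
```

>>> {"fn": "jog_arm", "kwargs": {
  "targets": [
    [-1,0.06,-0.9,0,0],
    [-1,0.06,-0.9,0,0],
    [-1,0.06,-0.9,0,0],
    [-1,0.06,-0.9,0,0],
    [-1,0.06,-0.9,0,0],
    [-1,0.06,-0.9,0,0],
    [-1,0.06,-0.9,0,0],
    [-1,0.06,-0.9,0,0]
  ]
}}

```text
time: 20.8
position: [0.5743, 0.0359, 0.2542]
orientation: [3.141, 0.006, -0.119]
force: [-0.1, -0.4, -0.9]
opening: 0.0127
finger_force: 60.7
```

>>> {"fn": "jog_arm", "kwargs": {
  "targets": [
    [-1,0.06,-0.9,0,0],
    [-1,0.06,-0.9,0,0],
    [-1,0,-0.3,0,0],
    [-1,0,-0.17,0,0],
    [-1,0,0,0,0],
    [-1,0,0,0,0],
    [-1,0,0,0,0],
    [-1,0,0,0,0]
  ]
}}

```text
time: 21.47
position: [0.5876, 0.1004, 0.2572]
orientation: [3.141, 0.0, -0.121]
force: [0.2, -0.5, -1.2]
opening: 0.0124
finger_force: 60.7
```

Run:
```python
from st import *
v=grab("wrist"); save(v[0],"w5.png",1.5)
m=masks(v[0])["red"]; nl,l,st,c=cv2.connectedComponentsWithStats(m.astype(np.uint8))
for i in range(1,nl):
    if st[i,4]>300: print("red",st[i],c[i],np.median(cloud(v)[l==i],0))
for n in("scene","side"): v=grab(n); bars(v)
```

```text
[0.58763128 0.1004153  0.2571606 ] [ 3.14112646e+00  4.63327180e-04 -1.20731610e-01]
bar yellow 161 [150. 307.] ctr [ 598.9 -348.2] z 0.055 sz [45. 15.] long axis deg 37.2
bar yellow 122 [337. 297.] ctr [ 595.7 -348.8] z 0.056 sz [46. 14.] long axis deg 34.9
```

View pics/w5.png

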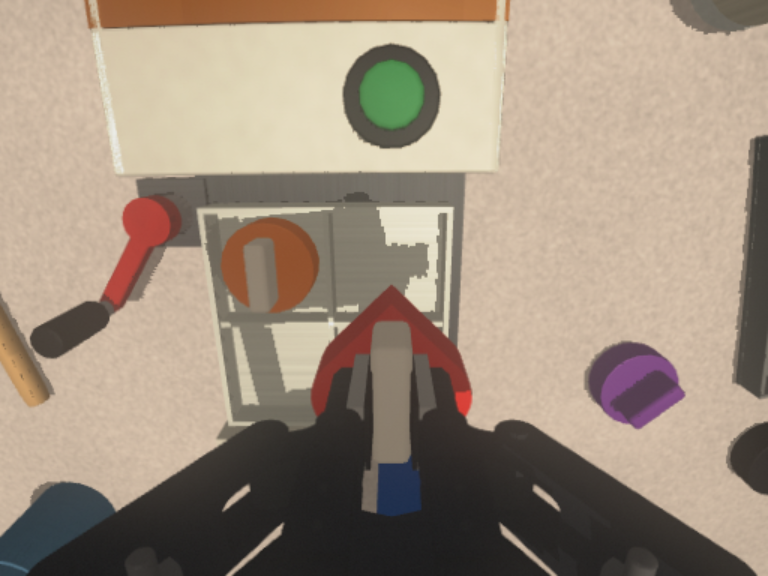

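The heart is held level with its tip pointing at the hood (392,287). The round cutter sits in its compartment at (270,265), and the heart lines up with the rear-right compartment. I'm lowering it.

>>> {"fn": "jog_arm", "kwargs": {
  "targets": [
    [-1,0,0,0.8,0],
    [-1,0,0,0.8,0],
    [-1,0,0,0.8,0],
    [-1,0,0,0.8,0],
    [-1,0,0,0.6,0],
    [-1,0,0,0.3,0],
    [-1,0,0,0.2,0],
    [-1,0,0,0,0]
  ]
}}

```text
time: 22.28
position: [0.5873, 0.1014, 0.1274]
orientation: [3.141, 0.002, -0.12]
force: [-0.4, 0.7, -0.9]
opening: 0.0125
finger_force: 60.7
```

>>> {"fn": "jog_arm", "kwargs": {
  "targets": [
    [-1,0,0,0.2,0],
    [-1,0,0,0.05,0],
    [-1,0,0,0,0],
    [-1,0,0,0,0],
    [-1,0,0,0,0],
    [-1,0,0,0,0],
    [-1,0,0,0,0],
    [-1,0,0,0,0]
  ]
}}

```text
time: 22.95
position: [0.5879, 0.1017, 0.1212]
orientation: [-3.142, -0.0, -0.119]
force: [-0.2, -0.2, -0.0]
opening: 0.0123
finger_force: 60.7
```

>>> {"fn": "jog_arm", "kwargs": {
  "targets": [
    [-1,0,0,0.05,0],
    [-1,0,0,0,0],
    [-0.2,0,0,0,0],
    [-0.2,0,0,0,0],
    [-0.2,0,0,0,0],
    [-0.2,0,0,-0.3,0],
    [-0.2,0,0,-0.7,0],
    [-0.2,0,0,-1,0]
  ]
}}

```text
time: 23.62
position: [0.5856, 0.1015, 0.1775]
orientation: [3.14, 0.007, -0.119]
force: [0.5, 0.3, -0.2]
opening: 0.0339
finger_force: 0.0
```

>>> {"fn": "jog_arm", "kwargs": {
  "targets": [
    [-0.2,0,0,-1,0],
    [-0.2,0,0,-1,0],
    [-0.2,0,0,0,0],
    [-0.2,0,0,0,0],
    [-0.2,0,0,0,0],
    [-0.2,0,0,0,0],
    [-0.2,0,0,0,0],
    [-0.2,0,0,0,0]
  ]
}}

```text
time: 24.28
position: [0.5869, 0.1016, 0.2376]
orientation: [3.141, 0.003, -0.119]
force: [0.1, -0.5, 0.3]
opening: 0.0338
finger_force: 0.0
```

Run:
```python
from st import *
allbars(("scene","side","wrist"))
```

```text
[0.58685535 0.10156541 0.23761321] [ 3.14101853  0.00322458 -0.11922025]
scene
bar yellow 157 [150. 307.] ctr [ 598.8 -348.3] z 0.055 sz [46. 15.] long axis deg 36.4
 drawer:
bar orange 93 [241. 185.] ctr [460.5  99.8] z 0.072 sz [39. 10.] long axis deg 73.8
bar green 69 [288. 193.] ctr [601.3 181.9] z 0.063 sz [16. 46.] long axis deg -9.8
bar red 73 [267. 205.] ctr [586.8  98.2] z 0.064 sz [14. 45.] long axis deg -8.6
side
bar yellow 127 [337. 297.] ctr [ 595.7 -349.1] z 0.056 sz [47. 14.] long axis deg 34.3
 drawer:
bar red 72 [239. 186.] ctr [598.4 182.9] z 0.066 sz [16. 45.] long axis deg -4.1
bar orange 56 [201. 196.] ctr [462.4 172.5] z 0.06 sz [125.  11.] long axis deg 83.1
bar red 79 [247. 200.] ctr [584.8  98.6] z 0.066 sz [16. 45.] long axis deg -5.4
wrist
 drawer:
bar orange 861 [167. 189.] ctr [598.9 185.2] z 0.065 sz [14. 45.] long axis deg -7.1
bar orange 785 [260. 193.] ctr [584.9 101.1] z 0.065 sz [14. 45.] long axis deg -7.2
bar orange 877 [262. 308.] ctr [459.  104.1] z 0.072 sz [40.  5.] long axis deg 84.0
```

>>> {"fn": "jog_arm", "kwargs": {
  "targets": [
    [0.2,0.13,0.9,0,0],
    [0.2,0.13,0.9,0,0],
    [0.2,0.13,0.9,0,0],
    [0.2,0.13,0.9,0,0],
    [0.2,0.13,0.9,0,0],
    [0.2,0.13,0.9,0,0],
    [0.2,0.13,0.9,0,0],
    [0.2,0.13,0.9,0,0]
  ]
}}

```text
time: 25.1
position: [0.5929, -0.1178, 0.2392]
orientation: [-3.141, 0.0, -0.119]
force: [-0.1, -0.9, -0.1]
opening: 0.0515
finger_force: 0.0
```

>>> {"fn": "jog_arm", "kwargs": {
  "targets": [
    [0.2,0.13,0.9,0,0],
    [0.2,0.13,0.9,0,0],
    [0.2,0.13,0.9,0,0],
    [0.2,0.13,0.9,0,0],
    [0.2,0.13,0.9,0,0],
    [0.2,0.13,0.9,0,0],
    [0.2,0.13,0.9,0,0],
    [0.2,0.13,0.9,0,0]
  ]
}}

```text
time: 25.77
position: [0.5982, -0.336, 0.239]
orientation: [-3.141, 0.0, -0.119]
force: [1.4, 0.1, 1.0]
opening: 0.0511
finger_force: 0.0
```

>>> {"fn": "jog_arm", "kwargs": {
  "targets": [
    [0.2,0,0.45,0,0],
    [0.2,0,0,0,-0.9],
    [0.2,0,0,0,-1],
    [0.2,0,0,0,-1],
    [0.2,0,0,0,-1],
    [0.2,0,0,0,-1],
    [0.2,0,0,0,-1],
    [0.2,0,0,0,-1]
  ]
}}

```text
time: 26.43
position: [0.5966, -0.3473, 0.239]
orientation: [-3.14, 0.0, 0.576]
force: [0.0, 0.4, -0.3]
opening: 0.0508
finger_force: 0.0
```

>>> {"fn": "jog_arm", "kwargs": {
  "targets": [
    [0.2,0,0,0,-0.49],
    [0.2,0,0,0,0],
    [0.2,0,0,0,0],
    [0.2,0,0,0,0],
    [0.2,0,0,0,0],
    [0.2,0,0,0,0],
    [0.2,0,0,0,0],
    [0.2,0,0,0,0]
  ]
}}

```text
time: 27.1
position: [0.5967, -0.3481, 0.2394]
orientation: [-3.142, -0.0, 0.62]
force: [0.2, -0.6, 0.1]
opening: 0.0515
finger_force: 0.0
```

Run:
```python
from st import *
v=grab("wrist"); bars(v); v=grab("side"); bars(v)
```

```text
[ 0.5967477  -0.34811867  0.23937866] [-3.14156129e+00 -5.57816000e-06  6.19548436e-01]
bar yellow 730 [259. 186.] ctr [ 596.5 -346.9] z 0.055 sz [46. 13.] long axis deg 35.9
bar yellow 125 [337. 297.] ctr [ 597.1 -348.1] z 0.056 sz [49. 14.] long axis deg 34.4
```

Aligned. I'm descending to z 0.108 (131 mm, 4.37 units).

>>> {"fn": "jog_arm", "kwargs": {
  "targets": [
    [0.2,0,0,0.8,0],
    [0.2,0,0,0.8,0],
    [0.2,0,0,0.8,0],
    [0.2,0,0,0.8,0],
    [0.2,0,0,0.6,0],
    [0.2,0,0,0.3,0],
    [0.2,0,0,0.25,0],
    [0.2,0,0,0,0]
  ]
}}

```text
time: 27.87
position: [0.5961, -0.3477, 0.1074]
orientation: [-3.139, 0.001, 0.62]
force: [0.4, 0.6, -0.1]
opening: 0.0512
finger_force: 0.0
```

>>> {"fn": "jog_arm", "kwargs": {
  "targets": [
    [-1,0,0,0,0],
    [-1,0,0,0,0],
    [-1,0,0,0,0],
    [-1,0,0,0,0],
    [-1,0,0,0,0],
    [-1,0,0,0,0],
    [-1,0,0,0,0],
    [-1,0,0,0,0]
  ],
  "newtons": 60
}}

```text
time: 28.53
position: [0.5979, -0.349, 0.111]
orientation: [3.138, -0.001, 0.62]
force: [0.3, 0.3, 6.4]
opening: 0.0127
finger_force: 62.6
```

>>> {"fn": "jog_arm", "kwargs": {
  "targets": [
    [-1,0,0,-0.4,0],
    [-1,0,0,-0.8,0],
    [-1,0,0,-1,0],
    [-1,0,0,-1,0],
    [-1,0,0,-1,0],
    [-1,0,0,-0.8,0],
    [-1,0,0,0,0],
    [-1,0,0,0,0]
  ]
}}

```text
time: 29.2
position: [0.5974, -0.3486, 0.2616]
orientation: [3.138, -0.001, 0.62]
force: [-0.4, 0.2, -1.5]
opening: 0.0125
finger_force: 61.7
```

>>> {"fn": "jog_arm", "kwargs": {
  "targets": [
    [-1,0,0,0,1],
    [-1,0,0,0,1],
    [-1,0,0,0,1],
    [-1,0,0,0,1],
    [-1,0,0,0,1],
    [-1,0,0,0,1],
    [-1,0,0,0,1],
    [-1,0,0,0,0.39]
  ]
}}

```text
time: 29.87
position: [0.5953, -0.3471, 0.2553]
orientation: [-3.139, 0.005, -0.123]
force: [0.9, -0.1, -1.2]
opening: 0.0124
finger_force: 61.7
```

>>> {"fn": "jog_arm", "kwargs": {
  "targets": [
    [-1,-0.25,-0.93,0,0],
    [-1,-0.25,-0.93,0,0],
    [-1,-0.25,-0.93,0,0],
    [-1,-0.25,-0.93,0,0],
    [-1,-0.25,-0.93,0,0],
    [-1,-0.25,-0.93,0,0],
    [-1,-0.25,-0.93,0,0],
    [-1,-0.25,-0.93,0,0]
  ]
}}

```text
time: 30.53
position: [0.5616, -0.1175, 0.2558]
orientation: [-3.14, 0.006, -0.119]
force: [-0.0, -0.5, -0.9]
opening: 0.0124
finger_force: 61.7
```

>>> {"fn": "jog_arm", "kwargs": {
  "targets": [
    [-1,-0.25,-0.93,0,0],
    [-1,-0.25,-0.93,0,0],
    [-1,-0.25,-0.93,0,0],
    [-1,-0.25,-0.93,0,0],
    [-1,-0.25,-0.93,0,0],
    [-1,-0.25,-0.93,0,0],
    [-1,-0.25,-0.93,0,0],
    [-1,-0.25,-0.93,0,0]
  ]
}}

```text
time: 31.2
position: [0.5285, 0.1106, 0.2561]
orientation: [3.141, 0.005, -0.119]
force: [1.0, 0.3, -1.2]
opening: 0.0126
finger_force: 61.7
```

>>> {"fn": "jog_arm", "kwargs": {
  "targets": [
    [-1,-0.3,-0.9,0,0],
    [-1,-0.3,-0.9,0,0],
    [-1,-0.24,-0.7,0,0],
    [-1,0,-0.27,0,0],
    [-1,0,0,0,0],
    [-1,0,0,0,0],
    [-1,0,0,0,0],
    [-1,0,0,0,0]
  ]
}}

```text
time: 31.87
position: [0.5157, 0.1937, 0.2584]
orientation: [3.141, 0.001, -0.121]
force: [0.0, -0.1, -1.9]
opening: 0.0122
finger_force: 61.7
```

Run:
```python
from st import *
v=grab("wrist"); save(v[0],"w6.png",1.5)
bars(v,.052,.075,(.55,.645,.05,.235))
```

```text
[0.51567622 0.19365488 0.25839868] [ 3.14081748e+00  8.08708315e-04 -1.20743787e-01]
bar orange 857 [257.  95.] ctr [598.3 185.7] z 0.065 sz [13. 46.] long axis deg -6.9
bar orange 975 [352.  99.] ctr [584.7 101.8] z 0.065 sz [15. 46.] long axis deg -5.8
```

View pics/w6.png

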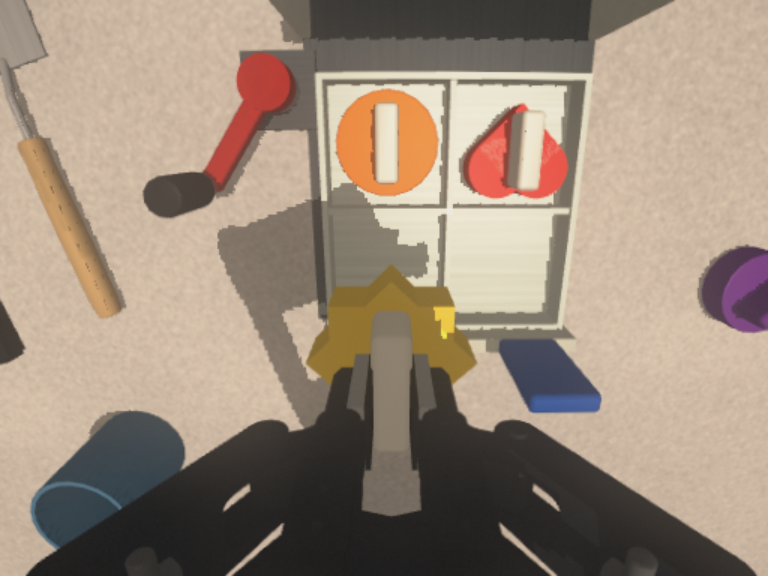

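The round (387,142) and heart (517,155) sit flat and centred in the rear compartments. The star is held level over the front-left compartment. I'm lowering it.

>>> {"fn": "jog_arm", "kwargs": {
  "targets": [
    [-1,-0.03,-0.05,0.8,0],
    [-1,0,0,0.8,0],
    [-1,0,0,0.8,0],
    [-1,0,0,0.8,0],
    [-1,0,0,0.6,0],
    [-1,0,0,0.3,0],
    [-1,0,0,0.25,0],
    [-1,0,0,0,0]
  ]
}}

```text
time: 32.58
position: [0.5143, 0.1958, 0.1272]
orientation: [3.141, 0.002, -0.12]
force: [-0.3, 0.3, -0.9]
opening: 0.0124
finger_force: 61.7
```

>>> {"fn": "jog_arm", "kwargs": {
  "targets": [
    [-1,0,0,0.15,0],
    [-1,0,0,0.05,0],
    [-1,0,0,0,0],
    [-1,0,0,0,0],
    [-1,0,0,0,0],
    [-1,0,0,0,0],
    [-1,0,0,0,0],
    [-1,0,0,0,0]
  ]
}}

```text
time: 33.25
position: [0.5149, 0.1966, 0.1226]
orientation: [-3.141, -0.0, -0.119]
force: [0.4, -0.4, -0.4]
opening: 0.0122
finger_force: 61.7
```

>>> {"fn": "jog_arm", "kwargs": {
  "targets": [
    [-1,0,0,0.06,0],
    [-1,0,0,0,0],
    [-0.2,0,0,0,0],
    [-0.2,0,0,0,0],
    [-0.2,0,0,0,0],
    [-0.2,0,0,-0.3,0],
    [-0.2,0,0,-0.7,0],
    [-0.2,0,0,-1,0]
  ]
}}

```text
time: 33.92
position: [0.5126, 0.1959, 0.1787]
orientation: [3.139, 0.006, -0.119]
force: [0.7, 0.4, 0.1]
opening: 0.0344
finger_force: 0.0
```

>>> {"fn": "jog_arm", "kwargs": {
  "targets": [
    [-0.2,0,0,-1,0],
    [-0.2,0,0,-1,0],
    [-0.2,0,0,0,0],
    [-0.2,0,0,0,0],
    [-0.2,0,0,0,0],
    [-0.2,0,0,0,0],
    [-0.2,0,0,0,0],
    [-0.2,0,0,0,0]
  ]
}}

```text
time: 34.58
position: [0.514, 0.1963, 0.2389]
orientation: [3.14, 0.003, -0.119]
force: [0.5, 0.4, -0.4]
opening: 0.034
finger_force: 0.0
```

Run:
```python
from st import *
v=allbars(("side","wrist")); save(v[0],"w7.png",1.5)
for n in("scene","side"):
    v=grab(n); m,C=plan(v,.112,.14,(.43,.49,.06,.15)); p=C[m]; print("grip",p.mean(0),cv2.minAreaRect((p[:,:2]*1000).astype(np.float32)))
```

```text
[0.51395203 0.19627196 0.23892614] [ 3.14047909e+00  2.97731290e-03 -1.19203945e-01]
side
 drawer:
bar orange 69 [239. 186.] ctr [598.1 180.5] z 0.066 sz [17. 44.] long axis deg -4.8
bar yellow 63 [216. 190.] ctr [519.1 192.7] z 0.066 sz [16. 41.] long axis deg -6.4
bar yellow 55 [201. 196.] ctr [462.3 171.9] z 0.058 sz [122.  10.] long axis deg 82.5
bar red 81 [247. 200.] ctr [584.8  97.6] z 0.066 sz [15. 46.] long axis deg -12.0
wrist
 drawer:
bar orange 1007 [260.  92.] ctr [598.3 185.6] z 0.065 sz [14. 45.] long axis deg -7.3
bar orange 1144 [362.  97.] ctr [584.4 101.4] z 0.065 sz [15. 45.] long axis deg -7.0
bar yellow 776 [260. 188.] ctr [515.8 196.2] z 0.065 sz [14. 45.] long axis deg -6.4
bar orange 1567 [310. 236.] ctr [459.  105.5] z 0.068 sz [10. 40.] long axis deg -81.7
grip [0.45833879 0.09989942 0.1218347 ] ((456.9166564941406, 101.4119873046875), (41.02268600463867, 12.858967781066895), 79.16172790527344)
grip [0.45258587 0.09706494 0.12400232] ((454.17633056640625, 102.04741668701172), (37.21757125854492, 12.343427658081055), 83.6410140991211)
```

View pics/w7.png

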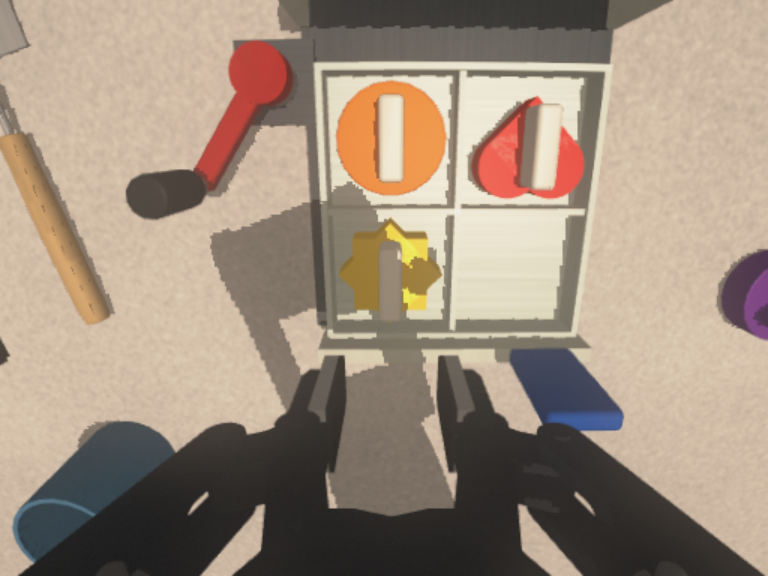

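All three cutters lie flat, each in its own compartment: round (391,138), heart (530,150), star (390,270). I'll close the fingers and push the blue grip from its front.

>>> {"fn": "jog_arm", "kwargs": {
  "targets": [
    [-1,-0.73,0.83,0,0],
    [-1,-0.73,0.83,0,0],
    [-1,-0.73,0.83,0,0],
    [-1,-0.74,0.85,0,0],
    [-1,0,0,0,0],
    [-1,0,0,0.8,0],
    [-1,0,0,0.8,0],
    [-1,0,0,0.8,0]
  ]
}}

```text
time: 35.45
position: [0.4167, 0.1076, 0.1688]
orientation: [-3.141, -0.003, -0.12]
force: [-0.4, 0.0, -0.8]
opening: 0.0004
finger_force: 0.0
```

>>> {"fn": "jog_arm", "kwargs": {
  "targets": [
    [-1,0.1,0,0,0],
    [-1,0.2,0,0,0],
    [-1,0.2,0,0,0],
    [-1,0.2,0,0,0],
    [-1,0.2,0,0,0],
    [-1,0.2,0,0,0],
    [-1,0.2,0,0,0],
    [-1,0.2,0,0,0]
  ]
}}

```text
time: 36.12
position: [0.4613, 0.1021, 0.1691]
orientation: [-3.141, -0.001, -0.119]
force: [-3.0, 0.9, 0.7]
opening: -0.0002
finger_force: 0.8
```

>>> {"fn": "jog_arm", "kwargs": {
  "targets": [
    [-1,0.3,0,0,0],
    [-1,0.4,0,0,0],
    [-1,0.4,0,0,0],
    [-1,0.4,0,0,0],
    [-1,0.4,0,0,0],
    [-1,0.4,0,0,0],
    [-1,0.4,0,0,0],
    [-1,0.4,0,0,0]
  ]
}}

```text
time: 36.78
position: [0.5536, 0.091, 0.1684]
orientation: [-3.141, 0.0, -0.119]
force: [-2.3, 1.4, 0.9]
opening: 0.0001
finger_force: 1.0
```

>>> {"fn": "jog_arm", "kwargs": {
  "targets": [
    [-1,0.3,0,0,0],
    [-1,0.2,0,0,0],
    [-1,0.2,0,0,0],
    [-1,0.2,0,0,0],
    [-1,0.2,0,0,0],
    [-1,0.2,0,0,0],
    [-1,0,0,0,0],
    [-1,0,0,0,0]
  ]
}}

```text
time: 37.45
position: [0.5921, 0.0863, 0.1688]
orientation: [-3.142, -0.001, -0.119]
force: [-0.8, 0.7, 0.1]
opening: -0.0
finger_force: 0.0
```

>>> {"fn": "jog_arm", "kwargs": {
  "targets": [
    [-1,0.2,0,0,0],
    [-1,0.2,0,0,0],
    [-1,0.2,0,0,0],
    [-1,0.1,0,0,0],
    [-1,0.1,0,0,0],
    [-1,0,0,0,0],
    [-1,0,0,0,0],
    [-1,0,0,0,0]
  ]
}}

```text
time: 38.12
position: [0.6155, 0.0835, 0.1688]
orientation: [-3.142, -0.001, -0.119]
force: [-0.8, -0.3, -0.9]
opening: 0.0004
finger_force: 0.0
```

>>> {"fn": "jog_arm", "kwargs": {
  "targets": [
    [-1,0.1,0,0,0],
    [-1,0.1,0,0,0],
    [-1,0,0,0,0],
    [-1,0,0,0,0],
    [-1,0,0,0,0],
    [-1,0,0,0,0],
    [-1,0,0,0,0],
    [-1,0,0,0,0]
  ]
}}

```text
time: 38.78
position: [0.6204, 0.0829, 0.1685]
orientation: [3.141, 0.002, -0.119]
force: [-5.1, 1.0, 3.8]
opening: 0.0001
finger_force: 2.5
```

Force is rising, so I'm pushing a little further until it's firm.

>>> {"fn": "jog_arm", "kwargs": {
  "targets": [
    [-1,0.1,0,0,0],
    [-1,0.1,0,0,0],
    [-1,0,0,0,0],
    [-1,0,0,0,0],
    [-1,0,0,0,0],
    [-1,0,0,0,0],
    [-1,0,0,0,0],
    [-1,0,0,0,0]
  ]
}}

```text
time: 39.45
position: [0.6213, 0.0829, 0.1685]
orientation: [3.14, 0.017, -0.119]
force: [-21.0, 2.3, 16.5]
opening: 0.0002
finger_force: 10.6
```

>>> {"fn": "jog_arm", "kwargs": {
  "targets": [
    [-1,-0.5,0,0,0],
    [-1,-0.5,0,0,0],
    [-1,0,0,-0.9,0],
    [-1,0,0,-0.9,0],
    [-1,0,0,-0.9,0],
    [0.2,-0.25,-0.9,0,0],
    [0.2,-0.25,-0.9,0,0],
    [0.2,-0.25,-0.9,0,0]
  ]
}}

```text
time: 40.12
position: [0.5861, 0.1693, 0.2512]
orientation: [-3.14, -0.006, -0.121]
force: [-0.8, -0.3, -0.9]
opening: 0.0354
finger_force: 0.0
```

>>> {"fn": "jog_arm", "kwargs": {
  "targets": [
    [0.2,-0.2,-0.9,0,0],
    [0.2,0,-0.9,0,0],
    [0.2,0,-0.9,0,0],
    [0.2,0,-0.9,0,0],
    [0.2,0,-0.77,0,0],
    [0.2,0,0,0,0],
    [0.2,0,0,0,0],
    [0.2,0,0,0,0]
  ]
}}

```text
time: 40.78
position: [0.5946, 0.2994, 0.2495]
orientation: [3.141, -0.001, -0.119]
force: [0.2, 0.1, 0.3]
opening: 0.051
finger_force: 0.0
```

Run:
```python
from st import *
for n in("scene","side","wrist"):
    v=grab(n); print(n)
    for nm,b,z0,z1 in(("knob",(.54,.64,.25,.34),.09,.115),("grip",(.58,.66,.04,.125),.108,.14)):
        m,C=plan(v,z0,z1,b); p=C[m]
        if len(p)>8: p=p[p[:,2]>np.percentile(p[:,2],90)-.008]; r=cv2.minAreaRect((p[:,:2]*1000).astype(np.float32)); print(nm,len(p),np.round(r[0],1),np.round(r[1]),p[:,2].max())
save(v[0],"w8.png",1.5)
```

```text
[0.59464458 0.29937914 0.24946723] [ 3.14136374e+00 -1.16359974e-03 -1.18954260e-01]
scene
knob 29 [589.4 299.7] [20. 20.] 0.10433838736662382
grip 57 [639.8  80.5] [39. 14.] 0.1284069981161433
side
knob 24 [585.4 300.1] [22. 20.] 0.10784159557197959
grip 36 [638.   80.8] [43. 14.] 0.13246845150861475
wrist
knob 549 [586.8 303.9] [21. 21.] 0.10575567007316977
```

View pics/w8.png

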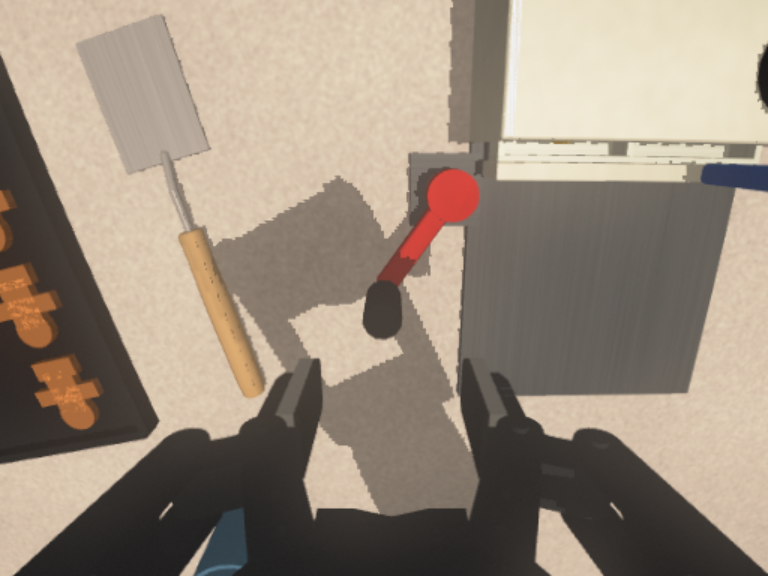

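Run:
```python
from st import *
v=grab("wrist"); print("pivot",[onplane([[453/1.5,195/1.5]],z,v)[0][:2] for z in(.047,.06)])
for n in("scene","side"):
    v=grab(n); m,C=plan(v,.05,.1,(.3,.56,.28,.5),None); h=cv2.cvtColor(v[0],cv2.COLOR_RGB2HSV); m&=(h[...,0]>95)&(h[...,0]<115)&(h[...,1]>90); p=C[m]; print("mug",len(p),cv2.minEnclosingCircle((p[:,:2]*1000).astype(np.float32)))
th=np.radians(np.linspace(148,270,13)); P=75*np.c_[np.cos(th),-np.sin(th)]; print(np.round(np.diff(P,axis=0)/30,2).tolist())
```

```text
[0.59451215 0.2985538  0.2495421 ] [ 3.14138220e+00 -3.41034660e-04 -1.20521178e-01]
pivot [array([0.64229683, 0.25327739]), array([0.64386154, 0.25494423])]
mug 271 ((363.1718444824219, 440.6658020019531), 45.019309997558594)
mug 396 ((350.6499328613281, 443.5974426269531), 51.576351165771484)
[[-0.2, 0.4], [-0.13, 0.42], [-0.05, 0.44], [0.03, 0.44], [0.11, 0.43], [0.18, 0.4], [0.25, 0.37], [0.31, 0.32], [0.36, 0.26], [0.4, 0.19], [0.43, 0.12], [0.44, 0.04]]
```

The closed drawer shows in the picture and the knob is at (382,310) between the fingers. The spatula lies low to the left, clear of the fingertip height. I'm descending to grasp the knob.

>>> {"fn": "jog_arm", "kwargs": {
  "targets": [
    [0.2,-0.26,-0.07,0,0],
    [0.2,0,0,0.8,0],
    [0.2,0,0,0.8,0],
    [0.2,0,0,0.8,0],
    [0.2,0,0,0.7,0],
    [0.2,0,0,0.4,0],
    [0.2,0,0,0.15,0],
    [0.2,0,0,0,0]
  ]
}}

```text
time: 41.75
position: [0.5858, 0.3024, 0.1388]
orientation: [3.14, 0.002, -0.119]
force: [-0.7, 0.4, -0.2]
opening: 0.051
finger_force: 0.0
```

>>> {"fn": "jog_arm", "kwargs": {
  "targets": [
    [-1,0,0,0,0],
    [-1,0,0,0,0],
    [-1,0,0,0,0],
    [-1,0,0,0,0],
    [-1,0,0,0,0],
    [-1,0,0,0,0],
    [-1,0,0,0,0],
    [-1,0,0,0,0]
  ],
  "newtons": 40
}}

```text
time: 42.42
position: [0.588, 0.3034, 0.1423]
orientation: [-3.14, -0.003, -0.119]
force: [-1.7, 1.6, 6.5]
opening: 0.0206
finger_force: 39.3
```

>>> {"fn": "jog_arm", "kwargs": {
  "targets": [
    [-1,-0.2,0.4,0,0],
    [-1,-0.13,0.42,0,0],
    [-1,-0.05,0.44,0,0],
    [-1,0.03,0.44,0,0],
    [-1,0.11,0.43,0,0],
    [-1,0.18,0.4,0,0],
    [-1,0,0,0,0],
    [-1,0,0,0,0]
  ]
}}

```text
time: 43.08
position: [0.5758, 0.2277, 0.1416]
orientation: [-3.141, 0.001, -0.119]
force: [-4.7, -0.3, 7.5]
opening: 0.0214
finger_force: 41.0
```

>>> {"fn": "jog_arm", "kwargs": {
  "targets": [
    [-1,0.25,0.37,0,0],
    [-1,0.31,0.32,0,0],
    [-1,0.36,0.26,0,0],
    [-1,0.4,0.19,0,0],
    [-1,0.3,0.08,0,0],
    [-1,0,0,0,0],
    [-1,0,0,0,0],
    [-1,0,0,0,0]
  ]
}}

```text
time: 43.75
position: [0.6213, 0.1854, 0.1415]
orientation: [-3.141, -0.004, -0.12]
force: [3.2, -0.6, 4.3]
opening: 0.0206
finger_force: 39.4
```

>>> {"fn": "jog_arm", "kwargs": {
  "targets": [
    [-1,0.2,0.05,0,0],
    [-1,0.2,0.02,0,0],
    [-1,0.1,0,0,0],
    [-1,0.1,0,0,0],
    [-1,0,0,0,0],
    [-1,0,0,0,0],
    [-1,0,0,0,0],
    [-1,0,0,0,0]
  ]
}}

```text
time: 44.42
position: [0.6375, 0.1803, 0.1414]
orientation: [3.139, -0.0, -0.118]
force: [-0.7, -2.6, 7.9]
opening: 0.0196
finger_force: 37.8
```

>>> {"fn": "jog_arm", "kwargs": {
  "targets": [
    [-1,0.1,0,0,0],
    [-1,0.1,0,0,0],
    [-1,0,0,0,0],
    [-1,0,0,0,0],
    [-1,0,0,0,0],
    [-1,0,0,0,0],
    [-1,0,0,0,0],
    [-1,0,0,0,0]
  ]
}}

```text
time: 45.08
position: [0.6438, 0.1791, 0.1414]
orientation: [3.139, -0.001, -0.118]
force: [-0.1, -4.5, 7.5]
opening: 0.0189
finger_force: 36.9
```

The fingers seem to be sliding along the knob, so I'll release, lift back and look.

>>> {"fn": "jog_arm", "kwargs": {
  "targets": [
    [0.2,0,0,0,0],
    [0.2,0,0,0,0],
    [0.2,0,0,0,0],
    [0.2,0,0,-0.5,0],
    [0.2,0,0,-1,0],
    [0.2,0,0,-1,0],
    [0.2,-1,0,-0.3,0],
    [0.2,-1,0,0,0]
  ]
}}

```text
time: 45.75
position: [0.5869, 0.1882, 0.23]
orientation: [-3.138, -0.01, -0.12]
force: [-0.2, -0.4, 0.1]
opening: 0.0509
finger_force: 0.0
```

Run:
```python
from st import *
for n in("scene","side","wrist"):
    v=grab(n); print(n)
    for nm,b,z0,z1 in(("knob",(.57,.66,.13,.235),.098,.112),("grip",(.58,.66,.04,.125),.11,.14)):
        m,C=plan(v,z0,z1,b); m&=(v[0].max(2)<90); p=C[m]
        if len(p)>8: r=cv2.minAreaRect((p[:,:2]*1000).astype(np.float32)); print(nm,len(p),np.round(r[0],1),np.round(r[1]))
save(v[0],"w9.png",1.5)
```

```text
[0.58688513 0.18818069 0.22999799] [-3.13822656 -0.00966073 -0.12006411]
scene
knob 29 [633.5 176.5] [18. 20.]
grip 47 [644.  79.] [40. 11.]
side
knob 24 [629.6 177.8] [20. 16.]
grip 35 [632.9  77.9] [ 8. 36.]
wrist
knob 683 [629.5 179.9] [21. 21.]
```

View pics/w9.png

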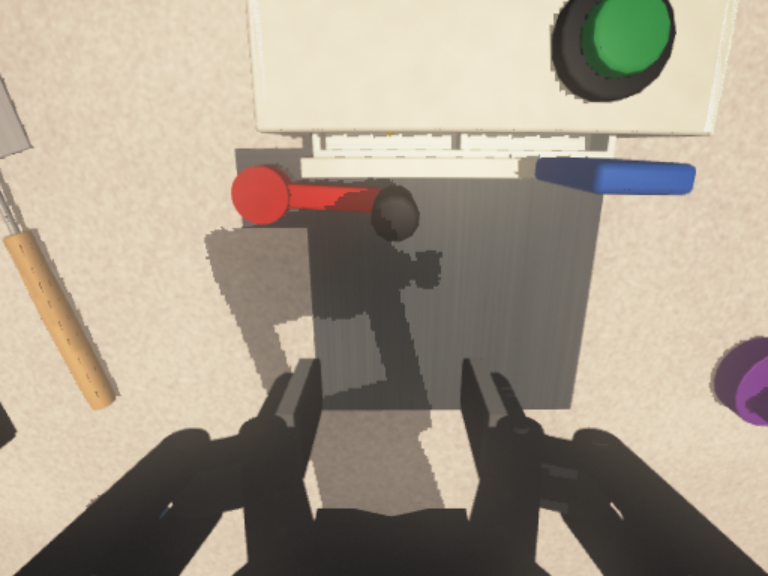

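The latch lies nearly across the front: the arm runs from (260,195) to the knob at (395,212). It is slightly short of its stop, so I'll push the knob home positively with closed fingers.

>>> {"fn": "jog_arm", "kwargs": {
  "targets": [
    [-1,-0.2,0.08,0,0],
    [-1,0,0,0,0],
    [-1,0,0,0,0],
    [-1,0,0,0.8,0],
    [-1,0,0,0.8,0],
    [-1,0,0,0.8,0],
    [-1,0,0,0.6,0],
    [-1,0,0,0,0]
  ]
}}

```text
time: 46.57
position: [0.5751, 0.185, 0.129]
orientation: [3.139, 0.009, -0.12]
force: [-1.6, -0.1, -1.3]
opening: -0.0001
finger_force: 0.0
```

>>> {"fn": "jog_arm", "kwargs": {
  "targets": [
    [-1,0.2,0,0,0],
    [-1,0.2,0,0,0],
    [-1,0.2,0,0,0],
    [-1,0.2,0,0,0],
    [-1,0,0,0,0],
    [-1,0,0,0,0],
    [-1,0,0,0,0],
    [-1,0,0,0,0]
  ]
}}

```text
time: 47.23
position: [0.6012, 0.1831, 0.1342]
orientation: [3.142, 0.0, -0.119]
force: [-0.7, 0.8, -0.2]
opening: 0.0003
finger_force: 0.0
```

>>> {"fn": "jog_arm", "kwargs": {
  "targets": [
    [-1,0.15,0,-0.1,0],
    [-1,0.15,0,0,0],
    [-1,0.1,0,0,0],
    [-1,0,0,0,0],
    [-1,0,0,0,0],
    [-1,0,0,0,0],
    [-1,0,0,0,0],
    [-1,0,0,0,0]
  ]
}}

```text
time: 47.9
position: [0.6122, 0.182, 0.1367]
orientation: [3.141, 0.004, -0.119]
force: [-6.1, 1.0, 3.2]
opening: -0.0001
finger_force: 0.9
```

>>> {"fn": "jog_arm", "kwargs": {
  "targets": [
    [-1,0.1,0,0,0],
    [-1,0,0,0,0],
    [-1,0,0,0,0],
    [-1,0,0,0,0],
    [-1,0,0,0,0],
    [-1,0,0,0,0],
    [-1,0,0,0,0],
    [-1,0,0,0,0]
  ]
}}

```text
time: 48.57
position: [0.6126, 0.1818, 0.1357]
orientation: [3.14, 0.011, -0.119]
force: [-10.4, 1.7, 4.3]
opening: -0.0
finger_force: 0.2
```

>>> {"fn": "jog_arm", "kwargs": {
  "targets": [
    [-1,0.15,0,0,0],
    [-1,0,0,0,0],
    [-1,0,0,0,0],
    [-1,0,0,0,0],
    [-1,0,0,0,0],
    [-1,0,0,0,0],
    [-1,0,0,0,0],
    [-1,0,0,0,0]
  ]
}}

```text
time: 49.23
position: [0.6127, 0.1821, 0.1326]
orientation: [3.14, 0.022, -0.119]
force: [-16.6, 5.5, 1.2]
opening: 0.0002
finger_force: 0.0
```

>>> {"fn": "jog_arm", "kwargs": {
  "targets": [
    [-1,-0.7,0,0,0],
    [-1,0,0,-0.5,0],
    [-1,0,0,-0.8,0],
    [-1,0,0,-0.9,0],
    [-1,0,0,-0.9,0],
    [-1,0,0,-0.8,0],
    [-1,0,0,0,0],
    [-1,0,0,0,0]
  ]
}}

```text
time: 49.9
position: [0.6018, 0.1834, 0.2568]
orientation: [-3.14, -0.006, -0.119]
force: [-0.7, 0.1, -0.2]
opening: 0.0001
finger_force: 0.0
```

Run:
```python
from st import *
for n in("scene","side","wrist"):
    v=grab(n); print(n)
    for nm,b,z0,z1 in(("knob",(.57,.67,.13,.235),.098,.112),("grip",(.58,.66,.04,.125),.11,.14)):
        m,C=plan(v,z0,z1,b); m&=(v[0].max(2)<90)|(nm=="grip"); p=C[m]
        if len(p)>8: r=cv2.minAreaRect((p[:,:2]*1000).astype(np.float32)); print(nm,len(p),np.round(r[0],1),np.round(r[1]))
    C=cloud(v); g=masks(v[0])["green"]&(C[...,2]>.1)&(C[...,0]>.6)&(C[...,0]<.8)&(np.abs(C[...,1]-.08)<.05); p=C[g]
    if len(p)>8: t=p[p[:,2]>np.percentile(p[:,2],90)-.004]; print("btn",len(p),cv2.minEnclosingCircle((t[:,:2]*1000).astype(np.float32)),np.percentile(p[:,2],90))
save(v[0],"w10.png",1.5)
```

```text
[0.60183194 0.18341869 0.25676387] [-3.13995282 -0.00615619 -0.11933312]
scene
knob 32 [636.6 175.7] [19. 21.]
grip 86 [639.5  80.3] [40. 15.]
btn 73 ((694.32373046875, 82.99710083007812), 14.279661178588867) 0.12035604810960732
side
knob 25 [632.9 175.5] [19. 20.]
grip 60 [637.5  81.1] [40. 13.]
btn 49 ((688.7345581054688, 85.1811294555664), 13.896698951721191) 0.12243609997264968
wrist
knob 568 [633.6 179.5] [20. 21.]
grip 1231 [637.9  84. ] [40. 12.]
btn 842 ((690.5374755859375, 87.0615463256836), 13.960837364196777) 0.12188762259205473
```

View pics/w10.png

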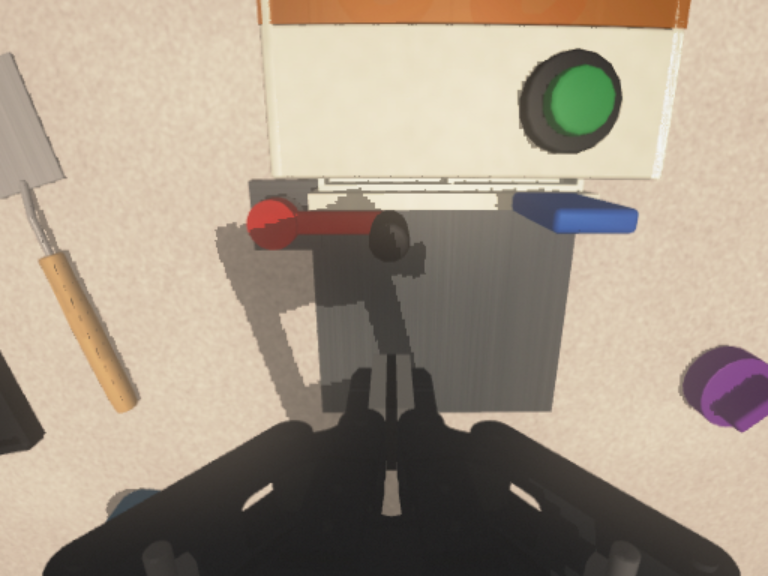

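The latch arm now runs parallel to the front panel, from (272,222) to the knob at (388,235), so it is at its stop. The drawer is home. Next is the button.

>>> {"fn": "jog_arm", "kwargs": {
  "targets": [
    [-1,0.83,0.72,0,0],
    [-1,0.83,0.72,0,0],
    [-1,0.83,0.72,0,0],
    [-1,0.83,0.72,0,0],
    [-1,0,0,0.6,0],
    [-1,0,0,0.6,0],
    [-1,0,0,0,0],
    [-1,0,0,0,0]
  ]
}}

```text
time: 50.72
position: [0.6866, 0.0854, 0.214]
orientation: [3.141, 0.007, -0.119]
force: [0.3, 0.1, -1.2]
opening: 0.0001
finger_force: 0.0
```

>>> {"fn": "jog_arm", "kwargs": {
  "targets": [
    [-1,0,0,0.4,0],
    [-1,0,0,0.1,0],
    [-1,0,0,0,0],
    [-1,0,0,0,0],
    [-1,0,0,0,0],
    [-1,0,0,0,0],
    [-1,0,0,0,0],
    [-1,0,0,0,0]
  ]
}}

```text
time: 51.38
position: [0.6888, 0.0857, 0.2037]
orientation: [-3.141, -0.001, -0.119]
force: [-0.7, 0.6, 0.0]
opening: -0.0
finger_force: 0.0
```

>>> {"fn": "jog_arm", "kwargs": {
  "targets": [
    [-1,0.05,0,0.15,0],
    [-1,0,0,0.15,0],
    [-1,0,0,0.1,0],
    [-1,0,0,0.05,0],
    [-1,0,0,0,0],
    [-1,0,0,0,0],
    [-1,0,0,0,0],
    [-1,0,0,0,0]
  ]
}}

```text
time: 52.05
position: [0.6905, 0.0854, 0.1903]
orientation: [-3.142, -0.001, -0.119]
force: [0.9, -0.3, 4.9]
opening: -0.0001
finger_force: 1.9
```

>>> {"fn": "jog_arm", "kwargs": {
  "targets": [
    [-1,0,0,0.08,0],
    [-1,0,0,0,0],
    [-1,0,0,0,0],
    [-1,0,0,0,0],
    [-1,0,0,0,0],
    [-1,0,0,0,0],
    [-1,0,0,0,0],
    [-1,0,0,0,0]
  ]
}}

```text
time: 52.72
position: [0.6905, 0.0854, 0.1886]
orientation: [-3.142, -0.001, -0.119]
force: [-1.3, -0.3, 7.9]
opening: 0.0001
finger_force: 3.9
```

>>> {"fn": "jog_arm", "kwargs": {
  "targets": [
    [-1,0,0,0.08,0],
    [-1,0,0,0,0],
    [-1,0,0,0,0],
    [-1,0,0,0,0],
    [-1,0,0,0,0],
    [-1,0,0,0,0],
    [-1,0,0,0,0],
    [-1,0,0,0,0]
  ]
}}

```text
time: 53.38
position: [0.6906, 0.0854, 0.1885]
orientation: [3.141, -0.001, -0.119]
force: [-5.4, 0.2, 15.6]
opening: 0.0002
finger_force: 7.5
```

>>> {"fn": "jog_arm", "kwargs": {
  "targets": [
    [-1,0,0,0.08,0],
    [-1,0,0,0,0],
    [-1,0,0,0,0],
    [-1,0,0,0,0],
    [-1,0,0,0,0],
    [-1,0,0,0,0],
    [-1,0,0,0,0],
    [-1,0,0,0,0]
  ]
}}

```text
time: 54.05
position: [0.6907, 0.0855, 0.1884]
orientation: [3.141, -0.001, -0.119]
force: [-8.8, -0.8, 22.8]
opening: 0.0001
finger_force: 11.2
```

The button has bottomed out: force rose from 8 to 23 N with no further travel. I'm lifting off and checking.

>>> {"fn": "jog_arm", "kwargs": {
  "targets": [
    [-1,0,0,-0.3,0],
    [-1,0,0,-0.5,0],
    [-1,0,0,-0.8,0],
    [-1,0,0,-0.9,0],
    [-1,0,0,-0.9,0],
    [-1,-0.7,0,0,0],
    [-1,-0.7,0,0,0],
    [-1,-0.7,0,0,0]
  ]
}}

```text
time: 54.72
position: [0.6264, 0.093, 0.2841]
orientation: [3.142, 0.001, -0.119]
force: [-0.6, -0.5, -0.4]
opening: 0.0002
finger_force: 0.0
```

Run:
```python
from st import *
for n in("scene","side","wrist"):
    v=grab(n); print(n)
    for nm,b,z0,z1 in(("knob",(.57,.67,.13,.235),.098,.112),("grip",(.58,.66,.04,.125),.11,.14)):
        m,C=plan(v,z0,z1,b); m&=(v[0].max(2)<90)|(nm=="grip"); p=C[m]
        if len(p)>8: r=cv2.minAreaRect((p[:,:2]*1000).astype(np.float32)); print(nm,len(p),np.round(r[0],1),np.round(r[1]))
    C=cloud(v); g=masks(v[0])["green"]&(C[...,2]>.1)&(C[...,0]>.6)&(C[...,0]<.8)&(np.abs(C[...,1]-.08)<.05); p=C[g]
    if len(p)>8: print("btn z",np.percentile(p[:,2],90))
    if n=="scene": save(v[0],"s11.png",1.5)
```

```text
[0.62638014 0.09302402 0.28409042] [ 3.14158652e+00  1.48749468e-03 -1.19444098e-01]
scene
knob 25 [646.1 163.4] [15. 50.]
grip 89 [641.1  81. ] [42. 13.]
btn z 0.12051485220884461
side
knob 28 [646.  172.9] [46. 45.]
grip 58 [637.6  80.9] [39. 14.]
btn z 0.12352704668881409
wrist
knob 425 [633.8 178.8] [20. 21.]
grip 896 [637.4  83.5] [39. 13.]
```

View pics/s11.png

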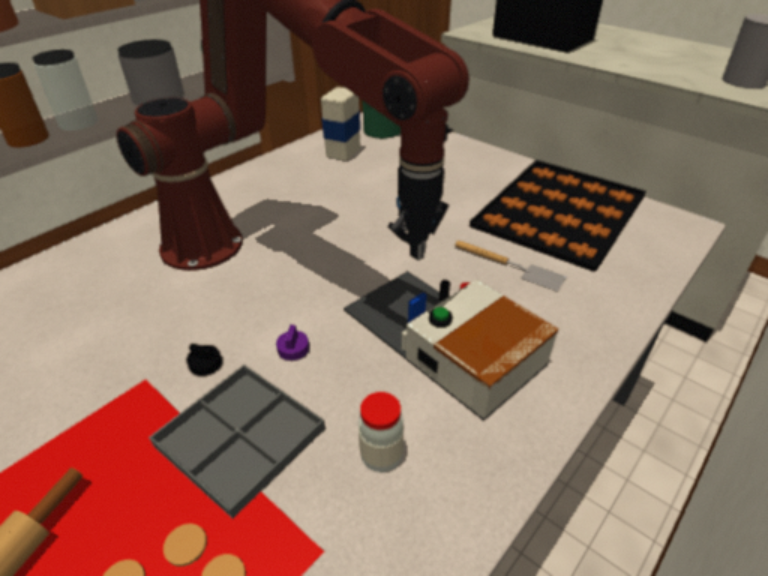

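The bin is empty, the drawer is closed, the knob is across the front at (445,290), and the button is back up at (440,316). The jar (380,430), spatula (510,265) and look-alikes are where they were. The mug is hidden behind the arm here, but it was in the wrist view just before.

```bash
python3 -c "
from bench import close_job
print(close_job())"
```

```text
the job is handed in; nothing more can be done
None
```

The job is handed in: the round, heart and star cutters (no square was there) lie flat in their own compartments, the drawer is home and latched, and the start button was then pressed fully and came back up.

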